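Set out the ink display case

ROBOT

A 6-joint arm with a two-finger parallel gripper is mounted at the origin on a cart in front of the work surface, level with it; the furniture and walls round the work are solid. World frame = base frame: x ahead of the robot, y to its left, z up, the work surface at z = 0. Lengths are in m, angles in rad, forces in N, time in s.
With the tool pointing down it reaches from about 0.275 to 0.725 m from the base axis. Payload 15.9 kg.
Tool frame: the origin (TCP) lies midway between the tips of the shut fingers; the grasp point (between the pads) lies 19 mm behind it; z points along the fingers, y is the line along which they close (so a half turn about z gives the same grasp; the last joint's range is limited). The gripper opens to 85 mm and grips with 20 to 120 N. Pads are 22 mm wide; open, the fingers measure 114 mm over their backs; the gripper's body (76 mm by 85 mm) begins 54 mm behind the grasp point. The pads swing forward as they close: fully open they stand 13 mm farther back than shut.
Start: joints at [1.343, 0.213, -0.034, 1.323, 0, 1.571], TCP at [0.113, 0.487, 0.2] pointing down, gripper open.
Joint ranges: [-2.98, 2.98], [-0.74, 1.72], [-1.14, 1.35], [-2.1, 2.04], [-1.57, 1.44], [-3.14, 3.14]. Speed limits (rad/s): [1.89, 1.89, 2.39, 2.57, 3.14, 3.14].

INTERFACE

Orientations are given as [roll, pitch, yaw] about the fixed x, y, z axes, in that order (R = Rz(yaw) Ry(pitch) Rx(roll)).
In Python, from bench import r gives the robot as it stands.
- The arm moves only by the tool apply_moves, never from a script. Its argument "deltas" is text: rows parted by semicolons, each of 7 numbers parted by spaces: the shift along the tool's x, y, z as a fraction of full scale, then the turn, a rotation vector about the tool's x, y, z as a fraction of full scale, then the opening, from -1 (shut) to 1 (fully open). In form: tx ty tz rx ry rz jaw; .... A call has 1 to 8 rows; each row is the pose to reach, as a shift and turn from the pose commanded when the call began, along the tool's axes at that moment, turning the shorter way round; what a row does not reach only later rows make up. Full scale, the value 1, is 0.3 m for a shift and 2 pi rad for a turn. A row lasts 1/10 s, in which the tool goes at most 50 mm and 8.59 degrees, less where a joint would pass 70% of its speed; a pose out of reach is approached as far as the arm can. A call with a number of a shift or a turn outside -1 to 1 is refused whole. A call with a gripper value outside its range is refused whole. The fingers move at their own pace and stop on an object; the grip force is fixed at half the most. Time passes only in rows, so rows that repeat a pose let the fingers close. It gives the time, the measured TCP pose, the force, the opening and the grip force at its end, in the units of the state.
- r.state(): the state, without advancing time (a new reading comes with each control period).
- r.camera(name): name is "scene" or "top" or "wrist"; returns the picture (400x640x3 uint8, red, green, blue); there is no depth.
- r.calibration(name): a dict with "vfov" (degrees; the focal length in pixels is half the picture's height over the tangent of half this angle, whatever the lens; pixels are square), "cx", "cy" (the principal point, pixels), "D" ([k1, k2, p1, p2, k3] as OpenCV has them; the pictures are not rectified), "position" and "rotation" of the camera in the world; the wrist camera has in their place "T_tool_cam" (4x4, takes a point from camera to tool coordinates, whose origin is the TCP and whose axes are the flange's). Camera axes: x right, y down, z forward; pixel columns grow to the right and rows downward; lengths in m; the calibration is good to about 2 mm. A picture is of the moment at which its call begins: read the wrist's pose just before it. calibration takes no time and is no camera call.
- r.hand_in(): hands the job in; it is judged then, once.
Trained networks look in the newest picture that a camera, given by its name, has taken for a name from the list of things; names that differ only in an ending like _2 or _b are one class to them, and where a whole thing is asked for, a point or a joint stands for the part that bears it (a point fixed in the world has none). Each returns a list of dicts, best first, with "confidence" (0 to 1); they miss things now and then, are a little off and sometimes report something else, mostly with a low value. They report only what shows in the picture. A call takes as long as a camera call. They do not tell look-alikes from the thing itself.
- r.look_for(camera, name): "rect" ([centre column, centre row, width, height] in pixels, round what is visible of it).
- r.tip_of(camera, name): "xy" ([column, row] in pixels: a listed point, or the origin of a listed thing).
The state is a dict: "t": time; "joint_positions": joint angles; "joint_vel": joint speeds; "effort": joint torques, N m; "tool_pos": TCP position; "tcp_rot": TCP orientation; "wrist_force": force on the tool from outside, world axes, zero at the start; "ft_torque": the same for the moment, N m; "grip_width": opening from 0.0 (shut) to 1.0 (fully open); "grip_force": force on a finger pad.
Only numpy, scipy, OpenCV 4.12 (cv2) and the standard library are available. Lean on these libraries where they do the work, as an engineer would, in place of code of your own. Each camera call takes 0.05 s, during which the arm holds its last target. There are 200 camera calls.

TASK

Set out the ink display: raise the lid of the case to 110 degrees, so that it leans back and its swatches face the visitors, and stand all the large square ink bottles from the right of the case inside it in one tight row along the hinge-side wall, the first pushed home into the far left corner and each next one pushed up against the one before, square and with no gaps. They are glass, so grip and push them gently (never more than 20 N on either finger), and leave the bottle at the back edge of the table, the small bottle, the vial and the loupe where they are.

Things in the scene. Friction and masses are not known exactly. Their poses are not given: they have to be found in the camera images.
- case_corner (a point): the reference corner of the ink display case: the far left inside corner, at the level of the inside floor (4 mm above the table). Its x axis points to the hinge side (away from the robot), y to the robot's left along the hinge, z up; the inside of the case runs from here 130 mm to -x and 300 mm to -y. The case is a dark wooden clam-shell box, 140 x 310 mm outside, fixed to the table, its walls 5 mm thick and 30 mm high above the inside floor (rim 34 mm above the table)
- case_lid (a joint): lid of the case, rad: 0 closed, grows as the lid is raised, up to 2.7; 1.57 is upright, 1.92 leans back 20 degrees past upright. The hinge is stiff (0.6 N m, about 4 to 6 N at the handle) and the lid stays where it is left
- lid_hinge (a point): middle of the hinge line of the lid, on the far top edge of the case, 34 mm above the table; axes as case_corner; the line runs along y
- lid_handle (a point): middle of the brass bar handle on the lid's free edge: a round bar about 10 mm thick and 90 mm long, parallel to the hinge, 35 mm out from the lid's front face; 175 mm from the hinge line towards the free edge and 16 mm above it when closed. The lid is a 32 mm deep hollow shell with a card of ink swatches inside; when it stands at 110 degrees the bar is its highest part, about 200 mm above the table
- ink_1_center (a point): one of up to four alike large square glass ink bottles with rounded corners and a black screw cap, 51 to 52 mm square, 52 mm tall (straight sides up to 42 mm), 110 g; this point is at its centre, 26 mm above its underside; x and y are square to its sides, z up to the cap. May be absent
- ink_2_center (a point): one of up to four alike large square glass ink bottles with rounded corners and a black screw cap, 51 to 52 mm square, 52 mm tall (straight sides up to 42 mm), 110 g; this point is at its centre, 26 mm above its underside; x and y are square to its sides, z up to the cap. May be absent
- ink_3_center (a point): one of up to four alike large square glass ink bottles with rounded corners and a black screw cap, 51 to 52 mm square, 52 mm tall (straight sides up to 42 mm), 110 g; this point is at its centre, 26 mm above its underside; x and y are square to its sides, z up to the cap. May be absent
- ink_4_center (a point): one of up to four alike large square glass ink bottles with rounded corners and a black screw cap, 51 to 52 mm square, 52 mm tall (straight sides up to 42 mm), 110 g; this point is at its centre, 26 mm above its underside; x and y are square to its sides, z up to the cap. May be absent
- small_ink_center (a point): bystander: small round-shouldered ink bottle, 35 x 35 x 50 mm, of the same pattern as the big ones; does not belong in the case; this point is at its centre, 25 mm above its underside
- vial_center (a point): bystander: slim clear ink vial with a pale cap, 27 mm diameter, 78 mm tall; this point is at its centre, 39 mm above its underside
- eye_loupe_center (a point): bystander: black eye loupe standing on its wide rim, 36 mm diameter, 34 mm tall; this point is at its centre, 17 mm above its underside
Not all that is in view belongs to the job. Leave any brown or orange look-alike of the part that bears ink_1_center alone.

How it is judged:
At the end, for the whole second after the job is handed in: Lid at 102 to 118 degrees. Every large ink bottle present stands upright and at rest on the case floor, square within 11 degrees, within 5 mm of the hinge-side wall, in one row: the first against the left wall, each next against the one before, gaps at most 4 mm (value of joint case_lid between 1.78 and 2.06 rad and x of ink_1_center in the frame of case_corner between -0.031 and -0.022 m and z of each of ink_1_center, ink_2_center, ink_3_center, ink_4_center in the frame of case_corner below 0.032 m and angle between each of ink_1_center, ink_2_center, ink_3_center, ink_4_center's own z axis and vertical below 0.1 rad and (angle between the x axis of ink_1_center and the x axis of case_corner, either way round below 0.2 rad or angle between the y axis of ink_1_center and the x axis of case_corner, either way round below 0.2 rad) and linear speed of each of ink_1, ink_2, ink_3, ink_4 below 0.02 m/s and x of ink_2_center in the frame of case_corner between -0.031 and -0.022 m and (angle between the x axis of ink_2_center and the x axis of case_corner, either way round below 0.2 rad or angle between the y axis of ink_2_center and the x axis of case_corner, either way round below 0.2 rad) and x of ink_3_center in the frame of case_corner between -0.031 and -0.022 m and (angle between the x axis of ink_3_center and the x axis of case_corner, either way round below 0.2 rad or angle between the y axis of ink_3_center and the x axis of case_corner, either way round below 0.2 rad) and x of ink_4_center in the frame of case_corner between -0.031 and -0.022 m and (angle between the x axis of ink_4_center and the x axis of case_corner, either way round below 0.2 rad or angle between the y axis of ink_4_center and the x axis of case_corner, either way round below 0.2 rad) and (y of ink_1_center in the frame of case_corner between -0.03 and -0.024 m or (y of ink_1_center in the frame of case_corner between -0.086 and -0.074 m and (y of ink_2_center in the frame of case_corner between -0.03 and -0.024 m or y of ink_3_center in the frame of case_corner between -0.03 and -0.024 m or y of ink_4_center in the frame of case_corner between -0.03 and -0.024 m)) or (y of ink_1_center in the frame of case_corner between -0.142 and -0.124 m and (y of ink_2_center in the frame of case_corner between -0.086 and -0.074 m or y of ink_3_center in the frame of case_corner between -0.086 and -0.074 m or y of ink_4_center in the frame of case_corner between -0.086 and -0.074 m)) or (y of ink_1_center in the frame of case_corner between -0.198 and -0.174 m and (y of ink_2_center in the frame of case_corner between -0.142 and -0.124 m or y of ink_3_center in the frame of case_corner between -0.142 and -0.124 m or y of ink_4_center in the frame of case_corner between -0.142 and -0.124 m))) and (y of ink_2_center in the frame of case_corner between -0.03 and -0.024 m or (y of ink_2_center in the frame of case_corner between -0.086 and -0.074 m and (y of ink_1_center in the frame of case_corner between -0.03 and -0.024 m or y of ink_3_center in the frame of case_corner between -0.03 and -0.024 m or y of ink_4_center in the frame of case_corner between -0.03 and -0.024 m)) or (y of ink_2_center in the frame of case_corner between -0.142 and -0.124 m and (y of ink_1_center in the frame of case_corner between -0.086 and -0.074 m or y of ink_3_center in the frame of case_corner between -0.086 and -0.074 m or y of ink_4_center in the frame of case_corner between -0.086 and -0.074 m)) or (y of ink_2_center in the frame of case_corner between -0.198 and -0.174 m and (y of ink_1_center in the frame of case_corner between -0.142 and -0.124 m or y of ink_3_center in the frame of case_corner between -0.142 and -0.124 m or y of ink_4_center in the frame of case_corner between -0.142 and -0.124 m))) and (y of ink_3_center in the frame of case_corner between -0.03 and -0.024 m or (y of ink_3_center in the frame of case_corner between -0.086 and -0.074 m and (y of ink_1_center in the frame of case_corner between -0.03 and -0.024 m or y of ink_2_center in the frame of case_corner between -0.03 and -0.024 m or y of ink_4_center in the frame of case_corner between -0.03 and -0.024 m)) or (y of ink_3_center in the frame of case_corner between -0.142 and -0.124 m and (y of ink_1_center in the frame of case_corner between -0.086 and -0.074 m or y of ink_2_center in the frame of case_corner between -0.086 and -0.074 m or y of ink_4_center in the frame of case_corner between -0.086 and -0.074 m)) or (y of ink_3_center in the frame of case_corner between -0.198 and -0.174 m and (y of ink_1_center in the frame of case_corner between -0.142 and -0.124 m or y of ink_2_center in the frame of case_corner between -0.142 and -0.124 m or y of ink_4_center in the frame of case_corner between -0.142 and -0.124 m))) and (y of ink_4_center in the frame of case_corner between -0.03 and -0.024 m or (y of ink_4_center in the frame of case_corner between -0.086 and -0.074 m and (y of ink_1_center in the frame of case_corner between -0.03 and -0.024 m or y of ink_2_center in the frame of case_corner between -0.03 and -0.024 m or y of ink_3_center in the frame of case_corner between -0.03 and -0.024 m)) or (y of ink_4_center in the frame of case_corner between -0.142 and -0.124 m and (y of ink_1_center in the frame of case_corner between -0.086 and -0.074 m or y of ink_2_center in the frame of case_corner between -0.086 and -0.074 m or y of ink_3_center in the frame of case_corner between -0.086 and -0.074 m)) or (y of ink_4_center in the frame of case_corner between -0.198 and -0.174 m and (y of ink_1_center in the frame of case_corner between -0.142 and -0.124 m or y of ink_2_center in the frame of case_corner between -0.142 and -0.124 m or y of ink_3_center in the frame of case_corner between -0.142 and -0.124 m)))); the robot touches nothing.
It fails at once if a glass ink bottle is gripped or pushed with more than 20 N a finger, 40 N in all (contact force between any of ink_1, ink_2, ink_3, ink_4 and the fingers above 40 N).
It fails at once if the small bottle, the vial or the loupe is moved by more than 2 cm (distance of any of small_ink_center, vial_center, eye_loupe_center from where it was at the start of the episode above 0.02 m).
Of ink_1, ink_2, ink_3, ink_4 only 3 to 4 are there at a start; the rules pass over those that are not, and their reading is None.
At some moment in a run one of ink_1, ink_2, ink_3, ink_4 may be knocked a few centimetres aside while the robot is not near it.
It also fails if it takes over 210 s, if anything falls off the work surface, if the arm or the gripper's body presses on something with over 40 N, if the wrist force passes 120 N, or if a joint passes its speed limit or range.

## Working session

There is one attempt and no reset: what is moved stays moved. The work goes in short steps, Python scripts to look and compute and a tool call to move; the robot and the scene stay as the last step left them, time stands still between calls to the robot, and variables do not carry over. Pictures are saved under pics/ and viewed, at most 14 in all, crops included, and the job is handed in when it is done.

Besides the shell and the picture viewer there is one more tool, called after "Call:" as name(argument=value, ...) on one line, values as JSON. apply_moves: Moves the arm, as the interface text tells. Shift numbers are shares of 0.3 m and turn numbers shares of 2 pi rad, none past 1 either way. Its arguments: {"type":"object","properties":{"deltas":{"type":"string"}},"required":["deltas"]}

```bash
ls; mkdir -p pics; cat > h.py <<'E'
from bench import r
import numpy as np, cv2
from scipy.spatial.transform import Rotation as R
def pose():
    s=r.state(); T=np.eye(4); T[:3,3]=s['tool_pos']; T[:3,:3]=R.from_euler('xyz',s['tcp_rot']).as_matrix(); return T
def cam(name,T=None):
    c=r.calibration(name); f=200/np.tan(np.radians(c['vfov'])/2)
    K=np.array([[f,0,c['cx']],[0,f,c['cy']],[0,0,1.]]); D=np.array(c['D'],float)
    if name=='wrist':
        M=(pose() if T is None else T)@np.array(c['T_tool_cam'])
    else:
        M=np.eye(4); M[:3,3]=c['position']; q=np.array(c['rotation'],float)
        M[:3,:3]=q if q.shape==(3,3) else R.from_euler('xyz',q).as_matrix()
    return K,D,M
def ray(name,uv,z,T=None):
    K,D,M=cam(name,T); p=cv2.undistortPoints(np.array([[uv]],float),K,D)[0,0]
    d=M[:3,:3]@[p[0],p[1],1]; o=M[:3,3]; return o+d*(z-o[2])/d[2]
def proj(name,P,T=None):
    K,D,M=cam(name,T); Mi=np.linalg.inv(M)
    return cv2.projectPoints(np.array(P,float).reshape(-1,1,3),cv2.Rodrigues(Mi[:3,:3])[0],Mi[:3,3],K,D)[0][:,0]
def shot(name,fn): 
    im=r.camera(name); cv2.imwrite('pics/'+fn,im[...,::-1]); return im
E
python3 - <<'E'
from h import *
print(r.state()); print({k:r.calibration(k) for k in('scene','top','wrist')})
a=shot('scene','s0.png'); b=shot('top','t0.png')
for n,z in (('ink_1_center',.026),('small_ink_center',.025),('vial_center',.039),('eye_loupe_center',.017),('case_corner',.004),('lid_hinge',.034),('lid_handle',.05)):
  for c in('top','scene'):
    for d in r.tip_of(c,n): print(n,c,d['confidence'],d['xy'],ray(c,d['xy'],z).round(4))
E
```

```text
pics
{'t': 0.0, 'joint_positions': array([ 1.34299832e+00,  2.13345414e-01, -3.50091147e-02,  1.32349513e+00,
        2.61871606e-07,  1.57079169e+00]), 'joint_vel': array([-9.48388999e-04,  1.13367201e-03,  2.60436695e-04, -7.67146757e-05,
        1.32219019e-04, -1.93847887e-04]), 'effort': array([ 3.21722000e-04, -6.86160278e+01,  4.87119806e+01,  1.73747214e-02,
        8.21563549e-05,  1.03561175e-05]), 'tool_pos': array([0.11283779, 0.48674395, 0.19924138]), 'tcp_rot': array([-3.14053932e+00, -2.66753317e-07,  2.91379928e+00]), 'wrist_force': array([0.35622186, 0.25171232, 0.43601631]), 'ft_torque': array([-0.00190798,  0.00314065,  0.01679491]), 'grip_force': 0.0, 'grip_width': 1.0019317008831041}
{'scene': {'vfov': 42.26583929614358, 'cx': 318.76523887120567, 'cy': 200.00613935751113, 'D': array([-0.01635487,  0.        ,  0.        ,  0.        ,  0.        ]), 'position': array([-0.0627279 , -1.10640622,  0.90312467]), 'rotation': array([-2.17861095, -0.02068703, -0.53767718])}, 'top': {'vfov': 42.52317501322749, 'cx': 324.23321904419237, 'cy': 202.7902479769489, 'D': array
[... 1033 characters left out ...]
ink_1_center scene 0.59 [308.6, 243.6] [ 0.4717 -0.193   0.026 ]
small_ink_center top 0.65 [355.6, 147.7] [ 0.7151 -0.1983  0.025 ]
small_ink_center scene 0.52 [382.6, 221.6] [ 0.7021 -0.2103  0.025 ]
vial_center top 0.63 [323.3, 158.4] [ 0.6831 -0.1039  0.039 ]
vial_center scene 0.5 [357.2, 198.8] [ 0.691  -0.0982  0.039 ]
eye_loupe_center top 0.62 [388.0, 162.9] [ 0.6691 -0.2911  0.017 ]
eye_loupe_center scene 0.46 [390.3, 245.3] [ 0.6642 -0.2971  0.017 ]
case_corner top 0.37 [416.4, 193.8] [ 0.5779 -0.3713  0.004 ]
lid_hinge scene 0.79 [311.4, 187.7] [0.6067 0.0249 0.034 ]
lid_handle top 0.59 [274.1, 250.9] [0.4225 0.04   0.05  ]
lid_handle scene 0.64 [256.6, 195.4] [0.4343 0.0464 0.05  ]
```

View pics/t0.png

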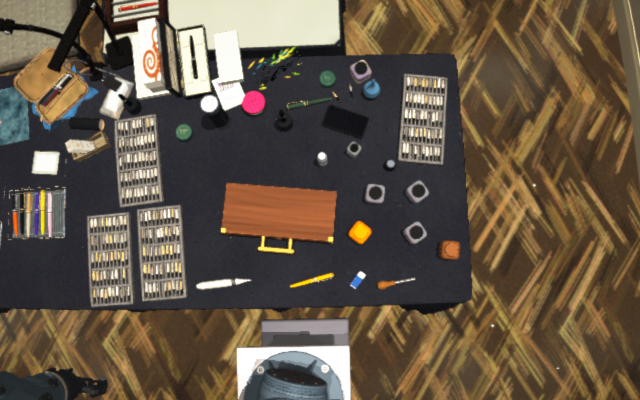

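View pics/s0.png

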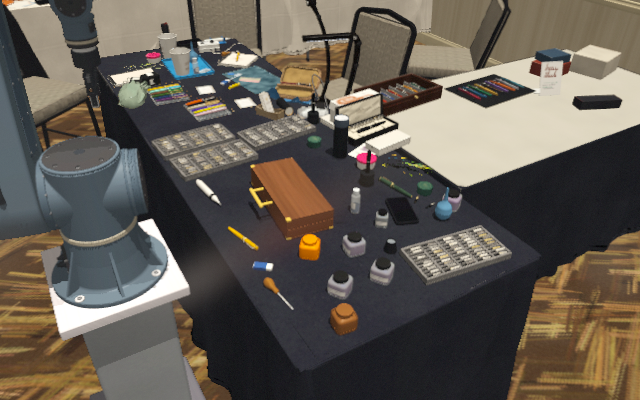

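Top view: three grey bottles at about (374,193), (417,190) and (415,232). The orange (360,232) and brown (450,250) ones are decoys, and the one at the back edge is (361,70). The case lid spans (225,183) to (332,241), with the handle at (276,243). Next I'll measure the case and handle.

```bash
cat >> h.py <<'E'
def go(p,yaw=None,roll=0.,pitch=0.,T=None):
    "fractions to tool pose: position p, tool down with given yaw"
    T=pose() if T is None else T
    d=T[:3,:3].T@(np.array(p)-T[:3,3])/.3
    rv=np.zeros(3)
    if yaw is not None: rv=(R.from_matrix(T[:3,:3]).inv()*R.from_euler('xyz',[np.pi,0,yaw])).as_rotvec()/(2*np.pi)
    return ' '.join('%.4f'%v for v in [*d,*rv])
E
python3 - <<'E'
from h import *
b=cv2.imread('pics/t0.png'); hsv=cv2.cvtColor(b,cv2.COLOR_BGR2HSV)
m=((hsv[...,0]<16)&(hsv[...,1]>90)&(hsv[...,2]>60)).astype(np.uint8)*255
roi=np.zeros_like(m); roi[170:246,212:345]=m[170:246,212:345]
roi=cv2.morphologyEx(roi,cv2.MORPH_OPEN,np.ones((5,5)))
c=max(cv2.findContours(roi,cv2.RETR_EXTERNAL,cv2.CHAIN_APPROX_NONE)[0],key=cv2.contourArea)[:,0]
for z in(.034,.066):
  P=np.array([ray('top',p,z)[:2] for p in c.astype(float)]).astype(np.float32)
  rc=cv2.minAreaRect(P); print(z,rc,cv2.boxPoints(rc).round(4).tolist())
# handle: yellow
y=((hsv[...,0]>18)&(hsv[...,0]<32)&(hsv[...,1]>120)&(hsv[...,2]>120)); ys,xs=np.nonzero(y[225:260,250:305]); 
ys+=225;xs+=250; k=ys>243; P=np.array([ray('top',(a,b_),.05) for a,b_ in zip(xs,ys)])
print(len(xs),xs.min(),xs.max(),ys.min(),ys.max()); rc=cv2.minAreaRect(P[:,:2].astype(np.float32)); print(rc,cv2.boxPoints(rc).round(4).tolist())
for n in('ink_1_center',):
  for c in('top','scene'):
    for d in r.look_for(c,n): print(c,d)
for uv in((374,193),(417,190),(415,232)): print(ray('top',uv,.04).round(4))
big=cv2.resize(b[160:270,200:470],None,fx=2.9,fy=2.9,interpolation=cv2.INTER_CUBIC); cv2.imwrite('pics/t0c.png',big)
E
```

```text
0.034 ((0.5338292717933655, 0.02721300721168518), (0.3208554685115814, 0.1469728797674179), 83.59717559814453) [[0.44290000200271606, -0.12399999797344208], [0.5889999866485596, -0.1404000073671341], [0.6247000098228455, 0.17839999496936798], [0.47870001196861267, 0.19480000436306]]
0.066 ((0.529921293258667, 0.023968830704689026), (0.31374606490135193, 0.14371632039546967), 83.59717559814453) [[0.4410000145435333, -0.12389999628067017], [0.5838000178337097, -0.13989999890327454], [0.6187999844551086, 0.17180000245571136], [0.47600001096725464, 0.18790000677108765]]
248 258 293 236 253
((0.44010627269744873, 0.034692127257585526), (0.09865730255842209, 0.04220627248287201), 84.05255889892578) [[0.414000004529953, -0.012199999764561653], [0.4560000002384186, -0.016599999740719795], [0.46619999408721924, 0.08160000294446945], [0.42419999837875366, 0.08590000122785568]]
top {'rect': [449.0, 250.9, 23.8, 23.0], 'confidence': 0.65}
top {'rect': [373.8, 193.9, 18.7, 16.7], 'confidence': 0.61}
top {'rect': [358.5, 232.1, 22.8, 21.3], 'confidence': 0.53}
scene {'rect': [309.5, 247.5, 18.8, 23.2], 'confidence': 0.88}
scene {'rect': [353.4, 244.3, 20.8, 26.2], 'confidence': 0.8}
scene {'rect': [345.6, 320.0, 28.1, 33.2], 'confidence': 0.55}
[ 0.5784 -0.2447  0.04  ]
[ 0.5834 -0.3674  0.04  ]
[ 0.4642 -0.3556  0.04  ]
```

View pics/t0c.png

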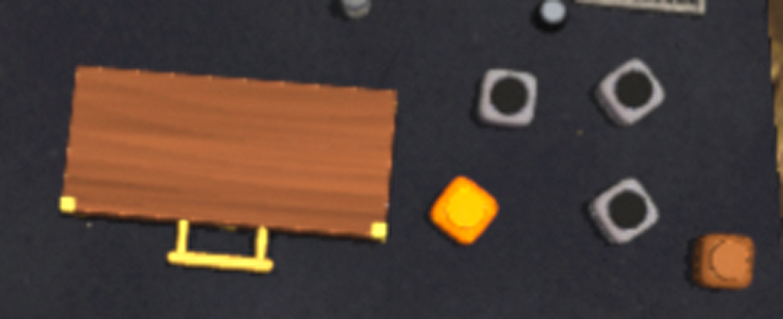

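```bash
python3 - <<'E'
from h import *
T=pose(); A=np.eye(4); A[:3,3]=[.3,.24,.19]; A[:3,:3]=R.from_euler('xyz',[np.pi,0,2.15]).as_matrix()
print(go(A[:3,3],2.15)); print(go([.427,.036,.16],1.458,T=A))
E
```

```text
-0.7934 -0.6614 0.0324 -0.0000 0.0000 0.1216
-0.8008 -0.0179 0.1000 -0.0000 -0.0000 0.1101
```

Call:
apply_moves(deltas="-0.7934 -0.6614 0.0324 0 0 0.1216 1;-0.7934 -0.6614 0.0324 0 0 0.1216 1;-0.7934 -0.6614 0.0324 0 0 0.1216 1;-0.7934 -0.6614 0.0324 0 0 0.1216 1;-0.7934 -0.6614 0.0324 0 0 0.1216 1;-0.7934 -0.6614 0.0324 0 0 0.1216 1;-0.7934 -0.6614 0.0324 0 0 0.1216 1;-0.7934 -0.6614 0.0324 0 0 0.1216 1")

```text
t: 1.7
tool_pos: [0.3008, 0.2389, 0.1901]
tcp_rot: [3.141, 0.0, 2.147]
wrist_force: [-0.7, 2.2, 0.5]
grip_width: 0.998
grip_force: 0.0
```

Call:
apply_moves(deltas="-0.8008 -0.0179 0.1 0 0 0.1101 0;-0.8008 -0.0179 0.1 0 0 0.1101 0;-0.8008 -0.0179 0.1 0 0 0.1101 -0.4;-0.8008 -0.0179 0.1 0 0 0.1101 -0.4;-0.8008 -0.0179 0.1 0 0 0.1101 -0.4;-0.8008 -0.0179 0.1 0 0 0.1101 -0.4;-0.8008 -0.0179 0.1 0 0 0.1101 -0.4;-0.8008 -0.0179 0.1 0 0 0.1101 -0.4")

```text
t: 2.5
tool_pos: [0.4266, 0.0375, 0.1601]
tcp_rot: [-3.141, -0.0, 1.461]
wrist_force: [-0.4, -0.0, 0.3]
grip_width: 0.299
grip_force: 0.0
```

```bash
python3 - <<'E'
from h import *
s=r.state(); print(s['t'],s['tool_pos'],s['tcp_rot'],s['grip_width'])
T=pose(); im=shot('wrist','w1.png')
for d in r.tip_of('wrist','lid_handle'): print(d, ray('wrist',d['xy'],.05,T))
print(proj('wrist',[[.427,.0356,.05],[.422,-.01,.05],[.432,.08,.05]],T))
E
```

```text
2.5 [0.42659986 0.03752047 0.16008056] [-3.14140738e+00 -3.11852196e-04  1.46074777e+00] 0.29943759313679014
{'xy': [315.4, 189.7], 'confidence': 0.76} [0.42652625 0.03566269 0.05      ]
[[315.93582187 189.71127945]
 [315.95361297 237.10281874]
 [316.06976729 139.16532212]]
```

View pics/w1.png

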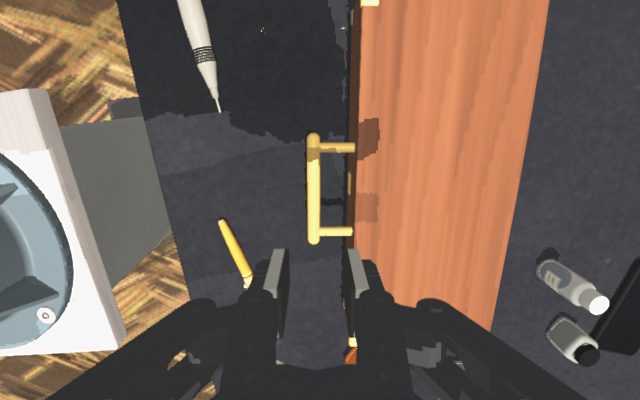

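Call:
apply_moves(deltas="0 0 0.15 0 0 0 -0.4;0 0 0.3 0 0 0 -0.4;0 0 0.4167 0 0 0 -0.4;0 0 0.4167 0 0 0 -0.4;0 0 0.4167 0 0 0 -0.8;0 0 0.4167 0 0 0 -0.8;0 0 0.4167 0 0 0 -0.8;0 0 0.4167 0 0 0 -0.8")

```text
t: 3.4
tool_pos: [0.4278, 0.0361, 0.0361]
tcp_rot: [3.14, -0.0, 1.458]
wrist_force: [0.7, -0.3, 0.8]
grip_width: 0.099
grip_force: 0.0
```

Call:
apply_moves(deltas="0 0 0 0 0 0 -0.86;0 0 0 0 0 0 -0.86;0 0 0 0 0 0 -0.86;0 0 0 0 0 0 -0.86")

```text
t: 3.8
tool_pos: [0.4269, 0.036, 0.035]
tcp_rot: [-3.141, 0.0, 1.458]
wrist_force: [0.4, -0.2, 0.7]
grip_width: 0.07
grip_force: 0.0
```

Call:
apply_moves(deltas="0 0 0 0 0 0 -1;0 0 0 0 0 0 -1;0 0 0 0 0 0 -1;0 0 0 0 0 0 -1")

```text
t: 4.2
tool_pos: [0.4269, 0.036, 0.035]
tcp_rot: [-3.142, -0.0, 1.458]
wrist_force: [-0.2, -1.3, -0.2]
grip_width: 0.0
grip_force: 0.0
```

```bash
python3 - <<'E'
from h import *
T=pose(); im=shot('wrist','w2.png'); print(r.state()['wrist_force'])
b=r.camera('scene')[...,::-1]; cv2.imwrite('pics/s2.png',cv2.resize(np.ascontiguousarray(b[140:260,180:380]),None,fx=3.5,fy=3.5))
for d in r.tip_of('wrist','lid_handle'): print(d, ray('wrist',d['xy'],.05,T))
print(proj('wrist',[[.427,.0356,.05],[.422,-.01,.05],[.432,.08,.05]],T))
a=cv2.imread('pics/w2.png');b=cv2.imread('pics/s2.png')
cv2.imwrite('pics/ws2.png',np.vstack([cv2.resize(a,(480,300)),cv2.resize(b,(480,288))]))
E
```

```text
[ 0.86610371  0.05144234 -0.00581718]
{'xy': [311.4, 255.3], 'confidence': 0.72} [0.42465083 0.03262114 0.05      ]
[[315.14391597 249.81563552]
 [315.45580372 322.09524817]
 [315.0570449  166.81640962]]
```

View pics/ws2.png

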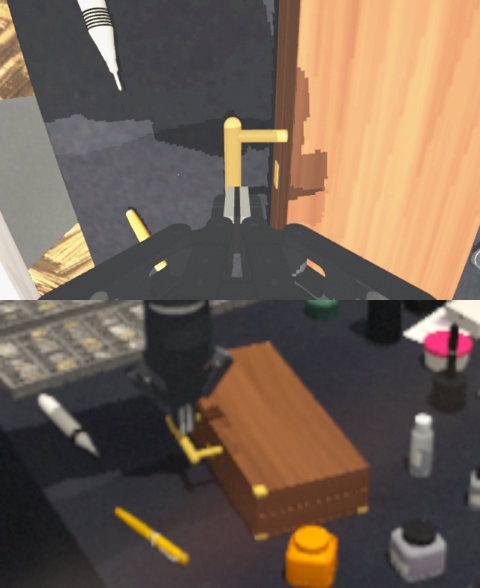

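```bash
python3 - <<'E'
from h import *
T=pose(); print('tcp px',proj('wrist',[T[:3,3],T[:3,3]+[0,0,.019],T[:3,3]+[0,.011,0.01]],T))
for f in('w1','w2'):
  h=cv2.cvtColor(cv2.imread(f'pics/{f}.png'),cv2.COLOR_BGR2HSV); y=(h[...,0]>15)&(h[...,0]<32)&(h[...,1]>110)&(h[...,2]>100)
  y[:,:290]=0;y[:,400:]=0;y[:110]=0;y[260:]=0
  for row in range(125,262,10):
    c=np.nonzero(y[row])[0]
    if len(c): print(f,row,c.min(),c.max(),len(c))
cv2.imwrite('pics/w2c.png',cv2.resize(cv2.imread('pics/w2.png')[140:380,220:440],None,fx=2.5,fy=2.5,interpolation=cv2.INTER_CUBIC))
E
```

```text
tcp px [[314.96875552 237.69192435]
 [314.89107273 252.49187657]
 [312.60293929 226.44046663]]
w1 135 308 318 11
w1 145 307 355 49
w1 155 307 319 13
w1 165 307 319 4
w1 175 307 350 7
w1 185 307 350 8
w1 195 307 319 5
w1 205 307 319 5
w1 215 307 319 5
w1 225 308 319 4
w1 235 308 351 36
w2 165 299 321 8
w2 175 299 383 85
w2 185 299 383 73
w2 195 299 321 23
w2 205 299 321 23
w2 215 299 369 26
w2 225 300 371 27
w2 235 300 371 28
w2 245 300 370 26
```

View pics/w2c.png

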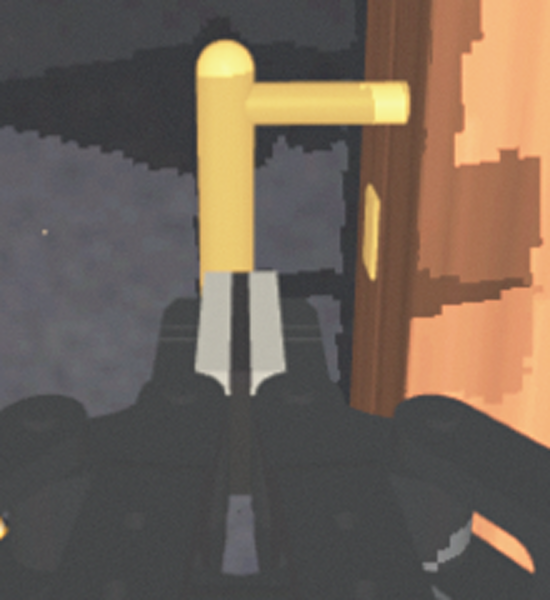

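The fingers shut above or against the bar: their tips sit higher than I assumed, and the bar lies about 2 mm towards the robot. I'll reopen, shift, go lower and close again.

Call:
apply_moves(deltas="0 -0.007 -0.05 0 0 0 -0.4;0 -0.007 -0.05 0 0 0 -0.4;0 -0.007 -0.05 0 0 0 -0.4;0 -0.007 0 0 0 0 -0.4;0 -0.007 0.04 0 0 0 -0.4;0 -0.007 0.06 0 0 0 -0.4;0 -0.007 0.06 0 0 0 -0.4;0 -0.007 0.06 0 0 0 -0.4")

```text
t: 5.15
tool_pos: [0.4249, 0.0362, 0.0171]
tcp_rot: [-3.142, 0.0, 1.458]
wrist_force: [0.2, 0.1, -0.2]
grip_width: 0.3
grip_force: 0.0
```

Call:
apply_moves(deltas="0 0 0 0 0 0 -0.8;0 0 0 0 0 0 -0.8;0 0 0 0 0 0 -0.8;0 0 0 0 0 0 -0.8")

```text
t: 5.55
tool_pos: [0.4242, 0.0364, 0.0171]
tcp_rot: [-3.141, -0.0, 1.458]
wrist_force: [-5.5, 1.3, 1.7]
grip_width: 0.107
grip_force: 33.6
```

Call:
apply_moves(deltas="0 0 0 0 0 0 -0.86;0 0 0 0 0 0 -0.86;0 0 0 0 0 0 -0.86;0 0 0 0 0 0 -0.86")

```text
t: 5.95
tool_pos: [0.4242, 0.0364, 0.0171]
tcp_rot: [-3.141, -0.0, 1.458]
wrist_force: [-5.5, 1.8, 2.1]
grip_width: 0.1
grip_force: 58.6
```

```bash
python3 - <<'E'
import numpy as np
R=.1757;a=.0912
f=lambda th:np.array([-R*np.cos(th+a),R*np.sin(th+a)])
for s in range(3):
  t0=np.radians(s*36.7); print(';'.join('0 %.3f %.3f 0 0 0 -0.9'%tuple((f(t0+np.radians(36.7)*k/8)-f(t0))*[1,-1]/.3) for k in range(1,9)))
E
```

```text
0 0.006 -0.046 0 0 0 -0.9;0 0.016 -0.092 0 0 0 -0.9;0 0.029 -0.137 0 0 0 -0.9;0 0.046 -0.181 0 0 0 -0.9;0 0.067 -0.223 0 0 0 -0.9;0 0.091 -0.263 0 0 0 -0.9;0 0.118 -0.302 0 0 0 -0.9;0 0.147 -0.338 0 0 0 -0.9
0 0.033 -0.034 0 0 0 -0.9;0 0.068 -0.064 0 0 0 -0.9;0 0.106 -0.092 0 0 0 -0.9;0 0.145 -0.117 0 0 0 -0.9;0 0.187 -0.139 0 0 0 -0.9;0 0.230 -0.157 0 0 0 -0.9;0 0.275 -0.172 0 0 0 -0.9;0 0.320 -0.183 0 0 0 -0.9
0 0.046 -0.007 0 0 0 -0.9;0 0.093 -0.011 0 0 0 -0.9;0 0.140 -0.011 0 0 0 -0.9;0 0.187 -0.007 0 0 0 -0.9;0 0.233 0.000 0 0 0 -0.9;0 0.278 0.012 0 0 0 -0.9;0 0.323 0.026 0 0 0 -0.9;0 0.366 0.045 0 0 0 -0.9
```

Call:
apply_moves(deltas="0 0.006 -0.046 0 0 0 -0.9;0 0.016 -0.092 0 0 0 -0.9;0 0.029 -0.137 0 0 0 -0.9;0 0.046 -0.181 0 0 0 -0.9;0 0.067 -0.223 0 0 0 -0.9;0 0.091 -0.263 0 0 0 -0.9;0 0.118 -0.302 0 0 0 -0.9;0 0.147 -0.338 0 0 0 -0.9")

```text
t: 6.75
tool_pos: [0.4676, 0.0316, 0.1187]
tcp_rot: [-3.139, -0.0, 1.458]
wrist_force: [-9.0, 4.8, 0.7]
grip_width: 0.089
grip_force: 58.7
```

Call:
apply_moves(deltas="0 0.033 -0.034 0 0 0 -0.9;0 0.068 -0.064 0 0 0 -0.9;0 0.106 -0.092 0 0 0 -0.9;0 0.145 -0.117 0 0 0 -0.9;0 0.187 -0.139 0 0 0 -0.9;0 0.230 -0.157 0 0 0 -0.9;0 0.275 -0.172 0 0 0 -0.9;0 0.320 -0.183 0 0 0 -0.9")

```text
t: 7.55
tool_pos: [0.5651, 0.0206, 0.1768]
tcp_rot: [3.138, -0.001, 1.458]
wrist_force: [-10.0, 1.5, 31.6]
grip_width: 0.069
grip_force: 59.0
```

```bash
python3 - <<'E'
from h import *
T=pose(); s=r.state(); print(s['wrist_force'],s['grip_width'])
b=np.ascontiguousarray(r.camera('scene')[...,::-1]); a=np.ascontiguousarray(r.camera('wrist')[...,::-1])
for n in('lid_handle','lid_hinge'):
  for c in('scene','wrist'): print(n,c,r.tip_of(c,n)[:1])
print('exp bar scene',proj('scene',[[.5651,.0206,.21],[.5651,.0206,.19]]), 'tcp wrist',proj('wrist',[T[:3,3],T[:3,3]+[0,0,.019],T[:3,3]+[0,0,.033]],T))
b=cv2.resize(b[100:260,160:400],None,fx=2.5,fy=2.5,interpolation=cv2.INTER_CUBIC)
cv2.imwrite('pics/ws3.png',np.hstack([cv2.resize(a[140:400,190:450],(400,400)),b[:, :400]]))
cv2.imwrite('pics/s3.png',b)
E
```

```text
[-9.97026354  1.5267075  31.63352228] 0.06930513497752691
lid_handle scene []
lid_handle wrist [{'xy': [314.9, 265.9], 'confidence': 0.74}]
lid_hinge scene [{'xy': [310.8, 189.4], 'confidence': 0.91}]
lid_hinge wrist []
exp bar scene [[300.16498622 140.15983299]
 [300.16307544 146.41885379]] tcp wrist [[314.96117389 237.69606009]
 [315.03028255 252.46618838]
 [315.09135868 265.49004759]]
```

View pics/ws3.png

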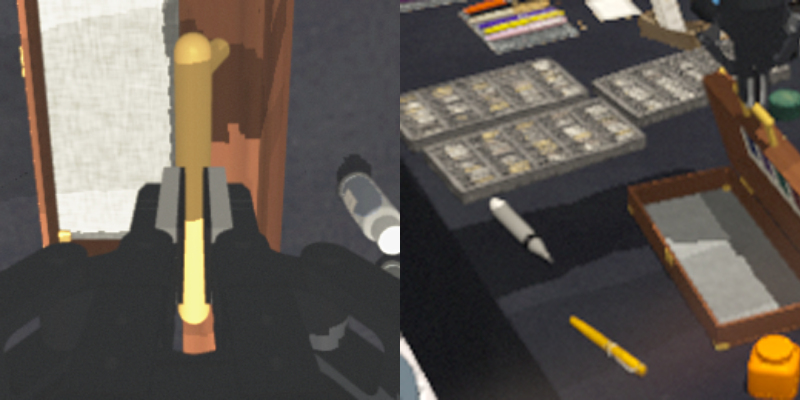

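The lid is rising with the bar held deep in the fingers, but there is radial load. I'll loosen the jaws to a cage and draw the bar along horizontally.

Call:
apply_moves(deltas="0 0 0 0 0 0 -0.68;0 0 0 0 0 0 -0.68;0 0 -0.015 0 0 0 -0.68;0 0 -0.03 0 0 0 -0.68;0 0.03 -0.03 0 0 0 -0.68;0 0.06 -0.03 0 0 0 -0.68;0 0.09 -0.03 0 0 0 -0.68;0 0.12 -0.03 0 0 0 -0.68")

```text
t: 8.65
tool_pos: [0.6007, 0.0163, 0.1819]
tcp_rot: [-3.141, 0.0, 1.458]
wrist_force: [0.8, 0.4, 0.1]
grip_width: 0.158
grip_force: 0.0
```

Call:
apply_moves(deltas="0 0.04 0 0 0 0 -0.68;0 0.08 0 0 0 0 -0.68;0 0.12 0.005 0 0 0 -0.68;0 0.16 0.015 0 0 0 -0.68;0 0.20 0.025 0 0 0 -0.68;0 0.23 0.035 0 0 0 -0.68;0 0.256 0.045 0 0 0 -0.68;0 0.256 0.045 0 0 0 -0.68")

```text
t: 9.45
tool_pos: [0.6766, 0.0076, 0.1677]
tcp_rot: [-3.14, 0.0, 1.458]
wrist_force: [-0.2, -1.1, -0.3]
grip_width: 0.161
grip_force: 0.0
```

```bash
python3 - <<'E'
from h import *
s=r.state(); T=pose(); print(T[:3,3],s['wrist_force'],s['grip_width'])
b=np.ascontiguousarray(r.camera('scene')[...,::-1]);w=np.ascontiguousarray(r.camera('wrist')[...,::-1])
print(r.tip_of('wrist','lid_handle')[:1])
b=cv2.resize(b[80:260,220:400],(540,540),interpolation=cv2.INTER_CUBIC)
cv2.imwrite('pics/s4.png',b);cv2.imwrite('pics/w4.png',w)
E
```

```text
[0.67659242 0.00763808 0.16771076] [-0.2078249  -1.06743242 -0.26816914] 0.16067171551067194
[{'xy': [82.4, 271.9], 'confidence': 0.77}]
```

View pics/s4.png

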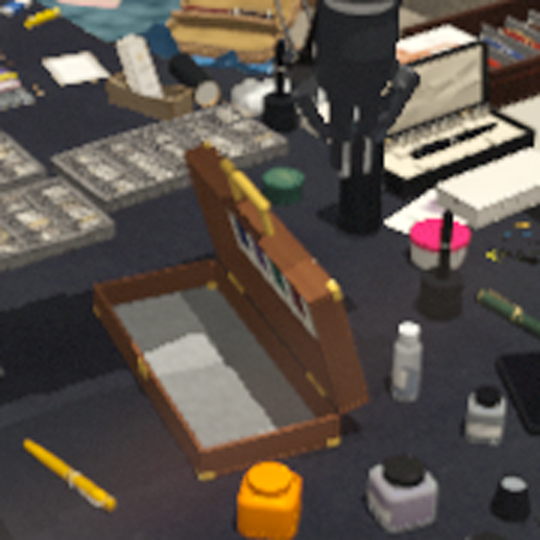

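The fingers slipped over the bar, and the lid stayed at about 75°. I'll locate the bar and cage it deeper.

```bash
python3 - <<'E'
from h import *
T=pose()
for z in(.205,.21): print(ray('wrist',[82.4,271.9],z,T), ray('wrist',[82.4,271.9],z,T)-T[:3,3])
h=np.array([.598,.0168]);ux=np.array([np.cos(-.112),np.sin(-.112)])
p=ray('wrist',[82.4,271.9],.208,T); print((p[:2]-h)@ux)
E
```

```text
[0.56380275 0.0178195  0.205     ] [-0.11217329  0.01002414  0.03605265]
[0.56817209 0.02020734 0.21      ] [-0.10780395  0.01241198  0.04105265]
-0.03165188835101969
```

Call:
apply_moves(deltas="0 0 -0.12 0 0 0 -0.4;0 0 -0.25 0 0 0 -0.4;0 -0.12 -0.25 0 0 0 -0.4;0 -0.25 -0.25 0 0 0 -0.4;0 -0.371 -0.25 0 0 0 -0.4;0 -0.371 -0.25 0 0 0 -0.4;0 -0.371 -0.13 0 0 0 -0.4;0 -0.371 -0.13 0 0 0 -0.4")

```text
t: 10.4
tool_pos: [0.5635, 0.0203, 0.2049]
tcp_rot: [-3.137, 0.001, 1.458]
wrist_force: [-1.0, -0.1, 1.0]
grip_width: 0.301
grip_force: 0.0
```

Call:
apply_moves(deltas="0 0 0.05 0 0 0 -0.4;0 0 0.1 0 0 0 -0.4;0 0 0.11 0 0 0 -0.4;0 0 0.11 0 0 0 -0.4;0 0 0.11 0 0 0 -0.7;0 0 0.11 0 0 0 -0.7;0 0 0.11 0 0 0 -0.7;0 0 0.11 0 0 0 -0.7")

```text
t: 11.2
tool_pos: [0.5657, 0.0203, 0.1751]
tcp_rot: [3.141, -0.0, 1.458]
wrist_force: [-0.2, 0.4, 0.1]
grip_width: 0.144
grip_force: 0.0
```

```bash
python3 - <<'E'
from h import *
s=r.state(); print(s['tool_pos'],s['wrist_force'],s['grip_width'])
R_=.1757
f=lambda d:np.array([-R_*np.cos(np.radians(d)),R_*np.sin(np.radians(d))])
d0=79.6
print(';'.join('0 %.3f %.3f 0 0 0 -0.7'%tuple((f(d0+(116-d0)*k/8)-f(d0))*[1,-1]/.3) for k in range(1,9)))
E
```

```text
[0.56569228 0.02028072 0.17509358] [-0.20111419  0.35015256  0.11434057] 0.1441563626336656
0 0.046 -0.007 0 0 0 -0.7;0 0.092 -0.009 0 0 0 -0.7;0 0.139 -0.009 0 0 0 -0.7;0 0.185 -0.004 0 0 0 -0.7;0 0.231 0.004 0 0 0 -0.7;0 0.276 0.016 0 0 0 -0.7;0 0.320 0.031 0 0 0 -0.7;0 0.362 0.050 0 0 0 -0.7
```

Call:
apply_moves(deltas="0 0.046 -0.007 0 0 0 -0.7;0 0.092 -0.009 0 0 0 -0.7;0 0.139 -0.009 0 0 0 -0.7;0 0.185 -0.004 0 0 0 -0.7;0 0.231 0.004 0 0 0 -0.7;0 0.276 0.016 0 0 0 -0.7;0 0.320 0.031 0 0 0 -0.7;0 0.362 0.050 0 0 0 -0.7")

```text
t: 12.0
tool_pos: [0.6738, 0.008, 0.1598]
tcp_rot: [-3.141, -0.0, 1.458]
wrist_force: [-2.4, 0.6, 2.0]
grip_width: 0.148
grip_force: 1.2
```

Call:
apply_moves(deltas="0 0 0 0 0 0 -0.7;0 0 0 0 0 0 -0.4;0 0 0 0 0 0 -0.4;0 0 -0.1 0 0 0 -0.4;0 0 -0.2 0 0 0 -0.4;0 -0.15 -0.2 0 0 0 0;0 -0.3 -0.2 0 0 0 0.5;0 -0.3 -0.2 0 0 0 1")

```text
t: 12.8
tool_pos: [0.5781, 0.0186, 0.2194]
tcp_rot: [-3.138, 0.0, 1.458]
wrist_force: [0.8, 0.6, 0.4]
grip_width: 0.798
grip_force: 0.0
```

```bash
python3 - <<'E'
from h import *
T=pose(); print(T[:3,3])
t=shot('top','t5.png')
for d in r.tip_of('top','lid_handle'): print(d,ray('top',d['xy'],.193))
for d in r.tip_of('top','ink_1_center'): print(d,ray('top',d['xy'],.026))
b=np.ascontiguousarray(t[130:290,200:470,::-1]); cv2.imwrite('pics/t5c.png',cv2.resize(b,None,fx=2.9,fy=2.9,interpolation=cv2.INTER_CUBIC))
E
```

```text
[0.57807298 0.01859888 0.21942847]
{'xy': [279.0, 146.4], 'confidence': 0.71} [0.68354699 0.00751479 0.193     ]
{'xy': [350.8, 146.8], 'confidence': 0.39} [ 0.67652478 -0.17693457  0.193     ]
{'xy': [373.7, 193.3], 'confidence': 0.88} [ 0.57967256 -0.24500516  0.026     ]
{'xy': [449.2, 249.5], 'confidence': 0.68} [ 0.41236309 -0.45315023  0.026     ]
```

View pics/t5c.png

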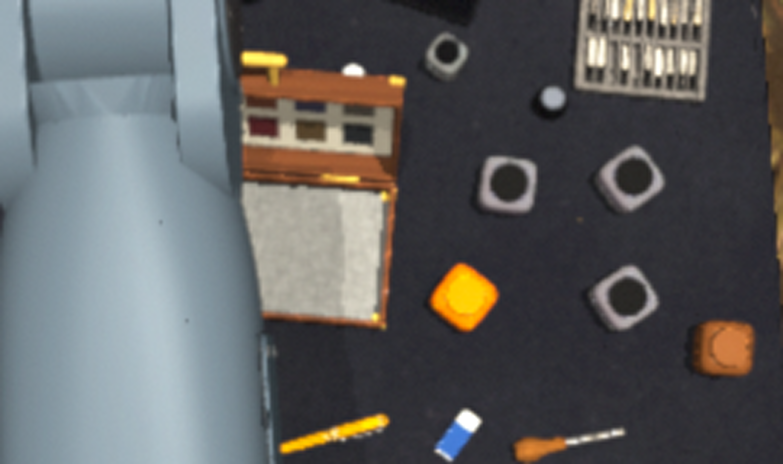

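The lid leans back at about 110°. Bottles in the crop are at (509,185), (632,178) and (626,297). I'll move over the first one and measure it from close by.

```bash
python3 - <<'E'
from h import *
print(go([.572,-.244,.2],1.458))
E
```

```text
-0.8732 0.0583 0.0697 0.0003 -0.0000 0.0000
```

Call:
apply_moves(deltas="-0.25 0.0 0 0 0 0 1;-0.45 0 0 0 0 0 1;-0.65 0.02 0.02 0 0 0 1;-0.8732 0.0583 0.0697 0 0 0 1;-0.8732 0.0583 0.0697 0 0 0 1;-0.8732 0.0583 0.0697 0 0 0 1;-0.8732 0.0583 0.0697 0 0 0 1;-0.8732 0.0583 0.0697 0 0 0 1")

```text
t: 13.75
tool_pos: [0.5727, -0.244, 0.1989]
tcp_rot: [3.141, -0.0, 1.458]
wrist_force: [-0.0, 1.5, 0.3]
grip_width: 0.997
grip_force: 0.0
```

```bash
python3 - <<'E'
from h import *
T=pose(); print(T[:3,3],r.state()['tcp_rot'])
shot('wrist','w6.png')
for d in r.tip_of('wrist','ink_1_center'): print(d['confidence'],d['xy'],ray('wrist',d['xy'],.026,T))
print(r.look_for('wrist','ink_1_center'))
t=shot('top','t6.png')
for n in('case_corner','lid_hinge','lid_handle'):
  for c in('top','wrist'):
    for d in r.tip_of(c,n)[:1]: print(n,c,d, ray(c,d['xy'],{'c':.004,'h':.034,'a':.193}[n[0] if n[0]=='c' else n[4] if n[4]=='h' and n=='lid_hinge' else 'a'],T))
E
```

```text
[ 0.57265289 -0.24399527  0.19889783] [ 3.14112264e+00 -1.85224025e-04  1.45765911e+00]
0.94 [210.0, 146.3] [ 0.46590645 -0.20352485  0.026     ]
0.84 [317.7, 174.9] [ 0.57497578 -0.24700994  0.026     ]
0.74 [210.3, 344.5] [ 0.41202514 -0.45396901  0.026     ]
[{'rect': [213.1, 146.5, 61.7, 62.4], 'confidence': 0.75}, {'rect': [335.0, 273.4, 54.4, 59.4], 'confidence': 0.62}, {'rect': [218.4, 340.8, 29.4, 47.8], 'confidence': 0.6}]
case_corner top {'xy': [227.4, 183.1], 'confidence': 0.74} [0.62639251 0.17980604 0.004     ]
lid_hinge wrist {'xy': [236.6, 275.0], 'confidence': 0.4} [ 0.46831    -0.35263232  0.034     ]
lid_handle top {'xy': [279.8, 148.0], 'confidence': 0.94} [0.67924447 0.00550737 0.193     ]
lid_handle wrist {'xy': [334.0, 277.1], 'confidence': 0.25} [ 0.58103359 -0.27422032  0.193     ]
```

View pics/w6.png

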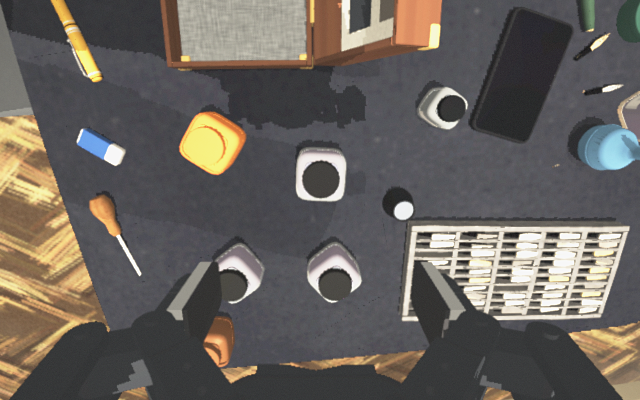

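B1 is at about (320,175), square to the tool. The case's right rim corners show at (167,67) and (313,67).

```bash
cat >> h.py <<'E'
def bottle(im,uv,T,w=55,z=.042):
    "yaw/centre of glass body round pixel uv, from its bright silhouette"
    g=cv2.cvtColor(np.ascontiguousarray(im),cv2.COLOR_RGB2GRAY); u,v=map(int,uv)
    m=np.zeros_like(g); m[max(0,v-w):v+w,u-w:u+w]=(g[max(0,v-w):v+w,u-w:u+w]>105)*255
    m=cv2.morphologyEx(m,cv2.MORPH_OPEN,np.ones((3,3)))
    c=max(cv2.findContours(m,cv2.RETR_EXTERNAL,cv2.CHAIN_APPROX_NONE)[0],key=cv2.contourArea)[:,0].astype(float)
    P=np.array([ray('wrist',p,z,T)[:2] for p in c],np.float32); rc=cv2.minAreaRect(P)
    return rc
E
python3 - <<'E'
from h import *
T=pose(); im=cv2.imread('pics/w6.png')[...,::-1]
print(bottle(im,(318,175),T))
for uv in((167,67),(315,67)): print(ray('wrist',uv,.034,T))
a=ray('wrist',(167,67),.034,T);b=ray('wrist',(315,67),.034,T); print(b-a,np.linalg.norm(b-a),np.arctan2(*(b-a)[1::-1]))
E
```

```text
((0.5775913596153259, -0.24365776777267456), (0.05575389415025711, 0.05165688693523407), 79.88017272949219)
[ 0.44127816 -0.12206763  0.034     ]
[ 0.5835316  -0.13929792  0.034     ]
[ 0.14225344 -0.01723029  0.        ] 0.14329313847515135 -0.12053672389186071
```

Call:
apply_moves(deltas="-0.0054 0.0117 0.15 0 0 0.006 1;-0.0054 0.0117 0.3 0 0 0.006 1;-0.0054 0.0117 0.45 0 0 0.006 1;-0.0054 0.0117 0.58 0 0 0.006 1;-0.0054 0.0117 0.653 0 0 0.006 1;-0.0054 0.0117 0.653 0 0 0.006 0.5;-0.0054 0.0117 0.653 0 0 0.006 0.28;-0.0054 0.0117 0.653 0 0 0.006 0.28")

```text
t: 15.05
tool_pos: [0.5764, -0.2466, 0.0049]
tcp_rot: [3.139, 0.001, 1.42]
wrist_force: [-0.6, -0.7, -0.2]
grip_width: 0.641
grip_force: 0.0
```

Call:
apply_moves(deltas="0 0 0 0 0 0 0.25;0 0 0 0 0 0 0.25;0 0 0 0 0 0 0.22;0 0 0 0 0 0 0.22;0 0 0 0 0 0 0.21;0 0 0 0 0 0 0.21")

```text
t: 15.65
tool_pos: [0.5752, -0.2461, 0.003]
tcp_rot: [3.142, 0.0, 1.42]
wrist_force: [0.2, -0.1, 1.4]
grip_width: 0.609
grip_force: 0.2
```

Call:
apply_moves(deltas="0 0 0 0 0 0 0.2;0 0 0 0 0 0 0.2;0 0 0 0 0 0 0.2")

```text
t: 15.95
tool_pos: [0.5753, -0.2461, 0.0031]
tcp_rot: [3.141, 0.0, 1.42]
wrist_force: [1.1, 0.6, 0.3]
grip_width: 0.603
grip_force: 0.7
```

Call:
apply_moves(deltas="0 0 0 0 0 0 0.195;0 0 0 0 0 0 0.195;0 0 0 0 0 0 0.195")

```text
t: 16.25
tool_pos: [0.5753, -0.2461, 0.0031]
tcp_rot: [3.141, 0.0, 1.42]
wrist_force: [1.4, -1.3, 1.2]
grip_width: 0.597
grip_force: 1.1
```

Call:
apply_moves(deltas="0 0 0 0 0 0 0.18;0 0 0 0 0 0 0.18;0 0 0 0 0 0 0.18")

```text
t: 16.55
tool_pos: [0.5754, -0.2462, 0.0031]
tcp_rot: [3.141, 0.0, 1.42]
wrist_force: [2.5, -0.9, 1.3]
grip_width: 0.592
grip_force: 1.7
```

Call:
apply_moves(deltas="0 0 0 0 0 0 0.165;0 0 0 0 0 0 0.165;0 0 0 0 0 0 0.165")

```text
t: 16.85
tool_pos: [0.5754, -0.2461, 0.0031]
tcp_rot: [3.141, 0.0, 1.42]
wrist_force: [3.1, -0.2, 3.8]
grip_width: 0.581
grip_force: 2.5
```

Call:
apply_moves(deltas="0 0 0 0 0 0 0.145;0 0 0 0 0 0 0.145;0 0 0 0 0 0 0.145")

```text
t: 17.15
tool_pos: [0.5756, -0.2462, 0.0033]
tcp_rot: [3.141, 0.0, 1.42]
wrist_force: [3.4, -1.0, 5.3]
grip_width: 0.573
grip_force: 2.9
```

Call:
apply_moves(deltas="0 0 0 0 0 0 0.125;0 0 0 0 0 0 0.125;0 0 0 0 0 0 0.125")

```text
t: 17.45
tool_pos: [0.5757, -0.2462, 0.0034]
tcp_rot: [3.141, 0.0, 1.42]
wrist_force: [3.1, -0.3, 5.1]
grip_width: 0.56
grip_force: 3.3
```

```bash
python3 - <<'E'
from h import *
T=pose(); s=r.state(); print(T[:3,3],s['wrist_force'],s['grip_width'],s['grip_force'])
a=r.camera('wrist')[...,::-1]; cv2.imwrite('pics/w7.png',np.ascontiguousarray(a[100:400,120:520]))
E
```

```text
[ 0.57573706 -0.24621187  0.00335161] [ 3.05876904 -0.25370899  5.12356156] 0.560261739395195 3.2744824353358126
```

View pics/w7.png

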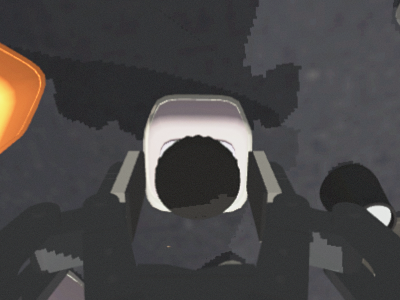

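Upward force is building, so the fingertips are probably rubbing the table as they swing forward. I'll reopen slightly, raise 10 mm and regrip.

Call:
apply_moves(deltas="0 0 0 0 0 0 0.3;0 0 0 0 0 0 0.3;0 0 -0.033 0 0 0 0.3;0 0 -0.033 0 0 0 0.3;0 0 -0.033 0 0 0 0.22;0 0 -0.033 0 0 0 0.22;0 0 -0.033 0 0 0 0.2;0 0 -0.033 0 0 0 0.2")

```text
t: 18.3
tool_pos: [0.5751, -0.246, 0.0127]
tcp_rot: [-3.141, -0.0, 1.42]
wrist_force: [0.3, -1.0, 0.4]
grip_width: 0.602
grip_force: 0.0
```

Call:
apply_moves(deltas="0 0 0 0 0 0 0.19;0 0 0 0 0 0 0.19;0 0 0 0 0 0 0.18;0 0 0 0 0 0 0.18")

```text
t: 18.7
tool_pos: [0.5752, -0.2461, 0.0129]
tcp_rot: [3.142, 0.0, 1.42]
wrist_force: [-0.8, -0.3, 0.1]
grip_width: 0.59
grip_force: 0.0
```

Call:
apply_moves(deltas="0 0 0 0 0 0 0.17;0 0 0 0 0 0 0.17;0 0 0 0 0 0 0.17;0 0 0 0 0 0 0.17")

```text
t: 19.1
tool_pos: [0.5752, -0.2461, 0.0129]
tcp_rot: [3.142, -0.0, 1.42]
wrist_force: [-0.4, -0.8, -0.3]
grip_width: 0.58
grip_force: 0.0
```

Call:
apply_moves(deltas="0 0 0 0 0 0 0.155;0 0 0 0 0 0 0.155;0 0 0 0 0 0 0.14;0 0 0 0 0 0 0.14")

```text
t: 19.5
tool_pos: [0.5753, -0.2461, 0.0129]
tcp_rot: [3.142, 0.0, 1.42]
wrist_force: [0.6, -0.1, 0.2]
grip_width: 0.572
grip_force: 0.0
```

Call:
apply_moves(deltas="0 0 0 0 0 0 0.13;0 0 0 0 0 0 0.13;0 0 0 0 0 0 0.12;0 0 0 0 0 0 0.12")

```text
t: 19.9
tool_pos: [0.5752, -0.2461, 0.0129]
tcp_rot: [3.142, 0.0, 1.42]
wrist_force: [0.4, -0.4, -0.6]
grip_width: 0.556
grip_force: 0.0
```

Call:
apply_moves(deltas="0 0 0 0 0 0 0.11;0 0 0 0 0 0 0.11;0 0 0 0 0 0 0.10;0 0 0 0 0 0 0.10")

```text
t: 20.3
tool_pos: [0.5752, -0.2461, 0.0129]
tcp_rot: [3.142, 0.0, 1.42]
wrist_force: [0.3, 0.6, 0.2]
grip_width: 0.549
grip_force: 0.0
```

Call:
apply_moves(deltas="0 0 0 0 0 0 0.09;0 0 0 0 0 0 0.08;0 0 0 0 0 0 0.08;0 0 0 0 0 0 0.08")

```text
t: 20.7
tool_pos: [0.5752, -0.2461, 0.0129]
tcp_rot: [3.142, 0.0, 1.42]
wrist_force: [-1.0, -0.4, -0.1]
grip_width: 0.541
grip_force: 0.0
```

Call:
apply_moves(deltas="0 0 0 0 0 0 0.07;0 0 0 0 0 0 0.06;0 0 0 0 0 0 0.06;0 0 0 0 0 0 0.06")

```text
t: 21.1
tool_pos: [0.5752, -0.2461, 0.0129]
tcp_rot: [3.142, 0.0, 1.42]
wrist_force: [0.0, -0.1, 0.6]
grip_width: 0.532
grip_force: 0.0
```

Call:
apply_moves(deltas="0 0 0 0 0 0 0.05;0 0 0 0 0 0 0.04;0 0 0 0 0 0 0.04;0 0 0 0 0 0 0.04")

```text
t: 21.5
tool_pos: [0.5752, -0.2461, 0.0129]
tcp_rot: [-3.142, -0.0, 1.42]
wrist_force: [-0.5, 0.1, 0.6]
grip_width: 0.521
grip_force: 0.0
```

```bash
python3 - <<'E'
from h import *
a=r.camera('wrist')[...,::-1]; b=r.camera('scene')[...,::-1]
for d in r.tip_of('wrist','ink_1_center')[:2]: print(d,ray('wrist',d['xy'],.026))
cv2.imwrite('pics/w8.png',np.hstack([np.ascontiguousarray(a[100:400,170:470]),cv2.resize(b[190:290,310:410],(300,300),interpolation=cv2.INTER_CUBIC)]))
E
```

```text
{'xy': [317.7, 248.6], 'confidence': 0.74} [ 0.57662787 -0.2468475   0.026     ]
{'xy': [99.8, 196.0], 'confidence': 0.67} [ 0.46908595 -0.2007612   0.026     ]
```

View pics/w8.png

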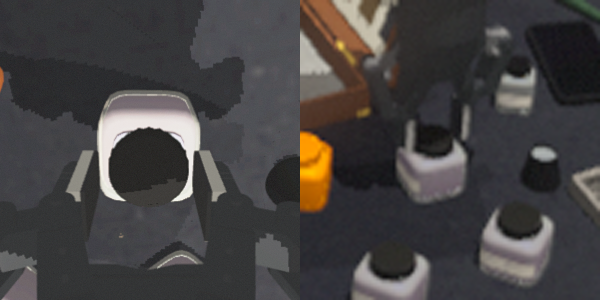

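The fingertips sit well above the reported TCP: they only reach the cap and shoulder. So I'll open and go lower, watching the vertical force.

Call:
apply_moves(deltas="0 0 0 0 0 0 0.35;0 0 0 0 0 0 0.35;0 0 0 0 0 0 0.35;0 0 0.03 0 0 0 0.35;0 0 0.05 0 0 0 0.35;0 0 0.06 0 0 0 0.35;0 0 0.065 0 0 0 0.35;0 0 0.07 0 0 0 0.35")

```text
t: 22.45
tool_pos: [0.5752, -0.2461, -0.0083]
tcp_rot: [-3.142, -0.0, 1.42]
wrist_force: [0.1, 0.2, 0.0]
grip_width: 0.678
grip_force: 0.0
```

Call:
apply_moves(deltas="0 0 0 0 0 0 0.3;0 0 0 0 0 0 0.28;0 0 0 0 0 0 0.26;0 0 0 0 0 0 0.24;0 0 0 0 0 0 0.23;0 0 0 0 0 0 0.22;0 0 0 0 0 0 0.22;0 0 0 0 0 0 0.22")

```text
t: 23.25
tool_pos: [0.5753, -0.2461, -0.0081]
tcp_rot: [3.141, 0.0, 1.42]
wrist_force: [1.0, 0.4, -1.2]
grip_width: 0.613
grip_force: 0.4
```

Call:
apply_moves(deltas="0 0 0 0 0 0 0.21;0 0 0 0 0 0 0.21;0 0 0 0 0 0 0.20;0 0 0 0 0 0 0.20")

```text
t: 23.65
tool_pos: [0.5753, -0.2461, -0.0081]
tcp_rot: [3.141, 0.0, 1.42]
wrist_force: [2.1, -0.1, 0.2]
grip_width: 0.6
grip_force: 0.8
```

Call:
apply_moves(deltas="0 0 0.015 0 0 0 0.25;0 0 0.015 0 0 0 0.25;0 0 0.015 0 0 0 0.22;0 0 0.015 0 0 0 0.2;0 0 0.015 0 0 0 0.2;0 0 0.015 0 0 0 0.19;0 0 0.015 0 0 0 0.19;0 0 0.015 0 0 0 0.19")

```text
t: 24.45
tool_pos: [0.5752, -0.2461, -0.0126]
tcp_rot: [3.142, 0.0, 1.42]
wrist_force: [0.9, 0.4, -0.2]
grip_width: 0.597
grip_force: 0.1
```

Call:
apply_moves(deltas="0 0 0 0 0 0 0.175;0 0 0 0 0 0 0.175;0 0 0 0 0 0 0.175;0 0 0 0 0 0 0.175")

```text
t: 24.85
tool_pos: [0.5753, -0.2461, -0.0125]
tcp_rot: [3.141, -0.0, 1.42]
wrist_force: [-0.7, 0.0, 3.2]
grip_width: 0.588
grip_force: 8.1
```

Call:
apply_moves(deltas="0 0 0 0 0 0 0.16;0 0 0 0 0 0 0.16;0 0 0 0 0 0 0.16;0 0 0 0 0 0 0.16")

```text
t: 25.25
tool_pos: [0.5753, -0.2461, -0.0124]
tcp_rot: [3.141, 0.0, 1.42]
wrist_force: [-0.0, 1.4, 5.2]
grip_width: 0.582
grip_force: 19.9
```

Now it's a true grip: about 8 N at jaw 0.175 and about 20 N at 0.16. I'll ease to 0.175 and lift.

Call:
apply_moves(deltas="0 0 0 0 0 0 0.175;0 0 0 0 0 0 0.175;0 0 -0.03 0 0 0 0.175;0 0 -0.08 0 0 0 0.175;0 0 -0.13 0 0 0 0.175;0 0 -0.2 0 0 0 0.175;0 0 -0.27 0 0 0 0.175;0 0 -0.27 0 0 0 0.175")

```text
t: 26.05
tool_pos: [0.5767, -0.2467, 0.0715]
tcp_rot: [3.138, 0.001, 1.42]
wrist_force: [0.7, 0.0, -1.3]
grip_width: 0.586
grip_force: 10.5
```

```bash
python3 - <<'E'
from h import *
s=r.state(); T=pose(); print(T[:3,3],s['wrist_force'],s['grip_width'],s['grip_force'],s['joint_positions'])
w=r.camera('wrist')
for d in r.tip_of('wrist','ink_1_center')[:2]: print(d,ray('wrist',d['xy'],.026+.08))
t=shot('top','t9.png')
phi=-.115; X=np.array([np.cos(phi),np.sin(phi)]);Y=np.array([-np.sin(phi),np.cos(phi)])
c=np.array([.6112,.1646])
P=lambda x,y:c+x*X+y*Y
print('corner',c,'B1 target',P(-.031,-.058), go([*P(-.031,-.058),.1],np.pi+phi))
E
```

```text
[ 0.57666626 -0.24671876  0.07147051] [ 0.74820111  0.01819231 -1.34185441] 0.5862117938971277 10.458803878979097 [-4.04237258e-01  5.19527018e-01  8.05973137e-02  1.12780363e+00
 -6.01771397e-05  1.31707990e+00]
{'xy': [312.5, 270.9], 'confidence': 0.7} [ 0.57416537 -0.246277    0.106     ]
{'xy': [150.9, 174.0], 'confidence': 0.61} [ 0.51282002 -0.19019615  0.106     ]
corner [0.6112 0.1646] B1 target [0.57374945 0.11054025] 1.1743 -0.1818 -0.1073 -0.0001 -0.0001 -0.2557
```

The bottle is held: −1.3 N and a 10 N grip. I'll swing clear of the lid and carry it round to the left end.

Call:
apply_moves(deltas="0.04 -0.15 -0.095 0 0 -0.02 0.175;0.1 -0.26 -0.095 0 0 -0.04 0.175;0.2 -0.326 -0.095 0 0 -0.06 0.175;0.3 -0.326 -0.095 0 0 -0.08 0.175;0.4 -0.326 -0.095 0 0 -0.1 0.175;0.445 -0.326 -0.095 0 0 -0.12 0.175;0.445 -0.326 -0.095 0 0 -0.143 0.175;0.445 -0.326 -0.095 0 0 -0.1667 0.175")

```text
t: 27.0
tool_pos: [0.4978, -0.0986, 0.0958]
tcp_rot: [-3.141, -0.002, 2.475]
wrist_force: [0.1, -0.5, -1.4]
grip_width: 0.589
grip_force: 10.5
```

Call:
apply_moves(deltas="0.07 0.1 0 0 0 -0.02 0.175;0.14 0.2 0 0 0 -0.04 0.175;0.21 0.3 0 0 0 -0.06 0.175;0.28 0.4 0 0 0 -0.08 0.175;0.35 0.5 0 0 0 -0.089 0.175;0.413 0.596 0 0 0 -0.089 0.175;0.413 0.596 0 0 0 -0.089 0.175;0.413 0.596 0 0 0 -0.089 0.175")

```text
t: 27.8
tool_pos: [0.5125, 0.118, 0.0958]
tcp_rot: [-3.141, -0.002, 3.028]
wrist_force: [0.3, -0.6, -1.0]
grip_width: 0.592
grip_force: 10.5
```

```bash
python3 - <<'E'
from h import *
s=r.state(); T=pose(); print(T[:3,3],s['tcp_rot'],s['wrist_force'],s['grip_width'],s['grip_force'])
w=shot('wrist','w10.png')
for n in('case_corner','lid_hinge','lid_handle'): print(n,[(d['confidence'],d['xy'],ray('wrist',d['xy'],{'case_corner':.004,'lid_hinge':.034,'lid_handle':.193}[n],T)) for d in r.tip_of('wrist',n)[:2]])
E
```

```text
[0.51254711 0.11795568 0.09582025] [-3.14077799e+00 -1.69081199e-03  3.02836570e+00] [ 0.26539927 -0.55507708 -0.98949654] 0.5920408715771978 10.457673545274702
case_corner [(0.66, [313.6, 271.3], array([0.5850853 , 0.10737333, 0.004     ])), (0.54, [210.4, 312.4], array([0.61833476, 0.00439946, 0.004     ]))]
lid_hinge [(0.97, [208.6, 311.0], array([0.59634246, 0.01688446, 0.034     ]))]
lid_handle []
```

View pics/w10.png

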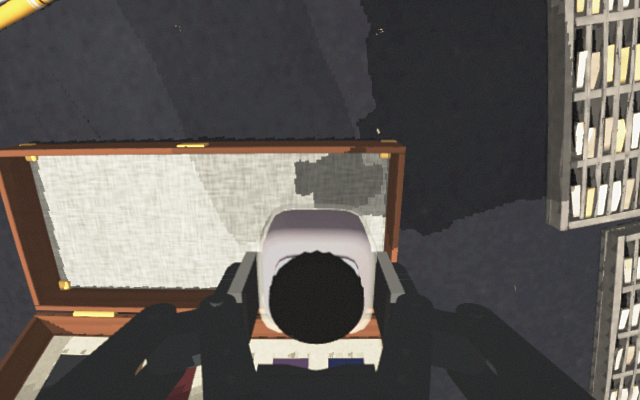

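The view shows the case below: front-left rim corner at about (405,147), front edge running to (0,150), left wall on the right side, bottle centred at (317,270). I'll compute the case frame from these.

```bash
python3 - <<'E'
from h import *
T=pose()
p=[ray('wrist',u,.034,T) for u in((405,147),(100,149))]; print(p)
d=p[0]-p[1]; print('yaw front',-np.arctan2(d[0],d[1]))
for phi in(-.112,-.118):
  X=np.array([np.cos(phi),np.sin(phi)]);Y=np.array([-np.sin(phi),np.cos(phi)])
  print(phi,'corner from front-left',p[0][:2]+.135*X-.005*Y,'from hinge',np.array([.5965,.0168])-.005*X+.15*Y)
for u in((405,147),(403,200),(398,250)): print(ray('wrist',u,.034,T))
E
```

```text
[array([0.477663  , 0.18488597, 0.034     ]), array([ 0.45282841, -0.03538832,  0.034     ])]
yaw front -0.11226983841605222
-0.112 corner from front-left [0.61125833 0.16482889] from hinge [0.60829623 0.16641901]
-0.118 corner from front-left [0.61113559 0.16402769] from hinge [0.60919372 0.16634554]
[0.477663   0.18488597 0.034     ]
[0.51739139 0.18192542 0.034     ]
[0.55844447 0.1765367  0.034     ]
```

Call:
apply_moves(deltas="-0.1 0 0 0 0 0 0.175;-0.198 0.001 0 0 0 0 0.175;-0.198 0.001 0.06 0 0 0 0.175;-0.198 0.001 0.14 0 0 0 0.175;-0.198 0.001 0.22 0 0 0 0.175;-0.198 0.001 0.29 0 0 0 0.175;-0.198 0.001 0.325 0 0 0 0.175;-0.198 0.001 0.325 0 0 0 0.175")

```text
t: 28.8
tool_pos: [0.5714, 0.1103, -0.0017]
tcp_rot: [-3.141, -0.002, 3.026]
wrist_force: [-0.7, -0.2, -1.0]
grip_width: 0.59
grip_force: 10.5
```

Call:
apply_moves(deltas="0 0 0.006 0 0 0 0.175;0 0 0.013 0 0 0 0.175;0 0 0.018 0 0 0 0.175;0 0 0.018 0 0 0 0.175")

```text
t: 29.2
tool_pos: [0.5725, 0.1112, -0.0057]
tcp_rot: [3.141, 0.0, 3.027]
wrist_force: [-0.6, -0.4, -1.1]
grip_width: 0.583
grip_force: 10.5
```

Call:
apply_moves(deltas="-0.007 0 0 0 0 0 0.175;-0.013 0 0 0 0 0 0.175;-0.013 0 0 0 0 0 0.175")

```text
t: 29.5
tool_pos: [0.5766, 0.1107, -0.0059]
tcp_rot: [3.141, 0.0, 3.027]
wrist_force: [0.3, -0.6, -1.2]
grip_width: 0.587
grip_force: 10.5
```

Call:
apply_moves(deltas="-0.004 0 0 0 0 0 0.175;-0.006 0 0 0 0 0 0.175;-0.006 0 0 0 0 0 0.175")

```text
t: 29.8
tool_pos: [0.5777, 0.1105, -0.0061]
tcp_rot: [-3.142, -0.001, 3.027]
wrist_force: [-2.0, 0.3, -0.3]
grip_width: 0.59
grip_force: 10.5
```

Call:
apply_moves(deltas="-0.004 0 0.003 0 0 0 0.175;-0.004 0 0.006 0 0 0 0.175;-0.004 0 0.006 0 0 0 0.175")

```text
t: 30.1
tool_pos: [0.5781, 0.1104, -0.0082]
tcp_rot: [-3.141, -0.002, 3.027]
wrist_force: [-6.5, 1.2, 0.8]
grip_width: 0.589
grip_force: 9.8
```

Call:
apply_moves(deltas="0 0 0 0 0 0 0.25;0.004 0 0 0 0 0 0.35;0.004 0 0 0 0 0 0.35;0.004 0 -0.04 0 0 0 0.35;0.004 0 -0.15 0 0 0 0.35;0.004 0 -0.28 0 0 0 0.35;0.004 -0.1 -0.3 0 0 0 -0.2;0.004 -0.2 -0.3 0 0 0 -0.8")

```text
t: 30.9
tool_pos: [0.5726, 0.0507, 0.0851]
tcp_rot: [3.141, 0.004, 3.028]
wrist_force: [0.2, 0.1, -0.6]
grip_width: 0.338
grip_force: 0.0
```

Call:
apply_moves(deltas="0 0 0 0 0 0 -1;0 0 0.08 0 0 0 -1;0 0 0.15 0 0 0 -1;0 0 0.2 0 0 0 -1;0 0 0.23 0 0 0 -1;0 0 0.25 0 0 0 -1;0 0 0.25 0 0 0 -1;0 0 0.25 0 0 0 -1")

```text
t: 31.7
tool_pos: [0.5716, 0.051, 0.0079]
tcp_rot: [3.141, 0.001, 3.027]
wrist_force: [1.5, 0.3, 0.0]
grip_width: 0.002
grip_force: 0.0
```

```bash
cat >> h.py <<'E'
C=np.array([.6098,.1655]); phi=-.112; X=np.array([np.cos(phi),np.sin(phi)]);Y=np.array([-np.sin(phi),np.cos(phi)])
P=lambda x,y:C+x*X+y*Y
cc=lambda p:((p[:2]-C)@X,(p[:2]-C)@Y)
E
python3 - <<'E'
from h import *
s=r.state(); T=pose(); print(T[:3,3],cc(T[:3,3]),s['wrist_force'],s['grip_width'])
w=shot('wrist','w11.png')
for d in r.tip_of('wrist','ink_1_center')[:2]: print(d, cc(ray('wrist',d['xy'],.03,T)))
t=r.camera('top')
for d in r.tip_of('top','ink_1_center')[:4]: print(d, ray('top',d['xy'],.03), cc(ray('top',d['xy'],.03)))
E
```

```text
[0.57159683 0.05096794 0.00786829] (np.float64(-0.02516301665558136), np.float64(-0.11808427596072696)) [1.53868319 0.32785998 0.0096514 ] 0.002444693822013675
{'xy': [430.8, 254.7], 'confidence': 0.65} (np.float64(-0.025173266762451376), np.float64(-0.059456370297526935))
{'xy': [360.0, 232.9], 'confidence': 0.9} [ 0.46724698 -0.20140741  0.03      ] (np.float64(-0.10065209157717765), np.float64(-0.3805411483275397))
{'xy': [448.9, 247.8], 'confidence': 0.8} [ 0.41703853 -0.45163357  0.03      ] (np.float64(-0.1225791848514547), np.float64(-0.6348111255907015))
```

Call:
apply_moves(deltas="0.008 0.02 0 0 0 0 -1;0.008 0.04 0 0 0 0 -1;0.008 0.06 0 0 0 0 -1;0.008 0.08 0 0 0 0 -1;0.008 0.1 0 0 0 0 -1;0.008 0.115 0 0 0 0 -1;0.008 0.13 0 0 0 0 -1;0.008 0.13 0 0 0 0 -1")

```text
t: 32.7
tool_pos: [0.5732, 0.0905, 0.0071]
tcp_rot: [3.141, -0.0, 3.027]
wrist_force: [-0.2, 0.5, -0.1]
grip_width: 0.002
grip_force: 0.1
```

```bash
cat > look.py <<'E'
from h import *
s=r.state(); T=pose(); print(T[:3,3].round(4),'case',np.round(cc(T[:3,3]),4),s['wrist_force'].round(1),s['grip_width'],s['t'])
w=r.camera('wrist')
for d in r.tip_of('wrist','ink_1_center')[:4]: p=ray('wrist',d['xy'],.03,T); print(d, p.round(4),np.round(cc(p),4))
E
python3 look.py
```

```text
[0.5732 0.0905 0.0071] case [-0.0279 -0.0787] [-0.2  0.5 -0.1] 0.0018836123858538263 32.7
{'xy': [377.2, 260.4], 'confidence': 0.77} [0.5793 0.121  0.03  ] [-0.0253 -0.0476]
```

Call:
apply_moves(deltas="0 0.015 0 0 0 0 -1;0 0.03 0 0 0 0 -1;0 0.045 0 0 0 0 -1;0 0.058 0 0 0 0 -1;0 0.062 0 0 0 0 -1;0 0.065 0 0 0 0 -1;0 0.065 0 0 0 0 -1")

```text
t: 33.5
tool_pos: [0.5754, 0.1093, 0.0071]
tcp_rot: [3.142, -0.0, 3.027]
wrist_force: [-0.6, -1.4, 0.3]
grip_width: 0.001
grip_force: 0.3
```

Call:
apply_moves(deltas="0 0.003 0 0 0 0 -1;0 0.007 0 0 0 0 -1;0 0.007 0 0 0 0 -1")

```text
t: 33.8
tool_pos: [0.5757, 0.1114, 0.0072]
tcp_rot: [3.142, 0.0, 3.027]
wrist_force: [0.2, -0.9, 0.5]
grip_width: 0.001
grip_force: 0.6
```

```bash
python3 look.py
```

```text
[0.5757 0.1114 0.0072] case [-0.0278 -0.0576] [ 0.2 -0.9  0.5] 0.0013527916418481561 33.8
{'xy': [377.5, 261.6], 'confidence': 0.66} [0.5826 0.1421 0.03  ] [-0.0245 -0.0263]
```

Nearly home. I'll step on by 1 mm at a time until force builds.

Call:
apply_moves(deltas="0 0.003 0 0 0 0 -1;0 0.003 0 0 0 0 -1;0 0.003 0 0 0 0 -1")

```text
t: 34.2
tool_pos: [0.5758, 0.1122, 0.0072]
tcp_rot: [3.142, -0.0, 3.027]
wrist_force: [-0.1, -1.0, 1.2]
grip_width: 0.003
grip_force: 0.6
```

Call:
apply_moves(deltas="0 0.004 0 0 0 0 -1;0 0.004 0 0 0 0 -1;0 0.004 0 0 0 0 -1")

```text
t: 34.5
tool_pos: [0.576, 0.1133, 0.0073]
tcp_rot: [-3.141, 0.0, 3.027]
wrist_force: [-0.4, -4.1, 3.9]
grip_width: -0.001
grip_force: 2.2
```

Call:
apply_moves(deltas="0 0.004 0 0 0 0 -1;0 0.004 0 0 0 0 -1;0 0.004 0 0 0 0 -1")

```text
t: 34.8
tool_pos: [0.5761, 0.1137, 0.0074]
tcp_rot: [-3.14, 0.0, 3.026]
wrist_force: [-1.6, -10.1, 7.0]
grip_width: 0.001
grip_force: 5.7
```

Call:
apply_moves(deltas="0 -0.03 0 0 0 0 -1;0 -0.03 -0.15 0 0 0 -1;0.05 -0.03 -0.3 0 0 0 -1;0.15 -0.08 -0.4 0 0 0 -1;0.25 -0.2 -0.4 0 0 0 -1;0.25 -0.36 -0.4 0 0 0 0;0.25 -0.52 -0.4 0 0 0 1;0.25 -0.66 -0.4 0 0 0 1")

```text
t: 35.6
tool_pos: [0.4782, -0.0752, 0.1273]
tcp_rot: [3.141, 0.001, 3.027]
wrist_force: [-0.1, -0.1, -0.4]
grip_width: 0.505
grip_force: 0.0
```

Call:
apply_moves(deltas="0 -0.15 -0.1 0 0 0 1;0 -0.3 -0.2 0 0 0 1;0 -0.45 -0.21 0 0 0 1;-0.1 -0.6 -0.21 0 0 0 1;-0.25 -0.75 -0.21 0 0 0 1;-0.35 -0.87 -0.21 0 0 0 1;-0.412 -0.925 -0.21 0 0 0 1;-0.412 -0.925 -0.21 0 0 0 1")

```text
t: 36.4
tool_pos: [0.5716, -0.3669, 0.1866]
tcp_rot: [3.14, -0.002, 3.025]
wrist_force: [0.6, -0.1, -0.0]
grip_width: 1.001
grip_force: 0.0
```

```bash
cat > see.py <<'E'
from h import *
import sys
T=pose(); im=shot('wrist',sys.argv[1]); print(T[:3,3].round(4),r.state()['tcp_rot'].round(3))
for d in r.tip_of('wrist','ink_1_center')[:5]:
    p=ray('wrist',d['xy'],.026,T); u,v=map(int,d['xy']); print(d['confidence'],d['xy'],p.round(4),im[min(399,v+12),max(0,u-22)])
    try:
        rc=bottle(im,d['xy'],T); print('   rect',np.round(rc[0],4),np.round(rc[1],4),'yaw',np.radians(rc[2]).round(3),(np.radians(rc[2])+np.pi/2).round(3))
    except Exception as e: print(e)
E
python3 see.py w12.png
```

```text
[ 0.5716 -0.3669  0.1866] [ 3.140e+00 -2.000e-03  3.026e+00]
0.78 [481.1, 51.0] [ 0.4698 -0.1973  0.026 ] [247 211 100]
   rect [ 0.47   -0.2083] [0.0579 0.0596] yaw 0.873 2.444
0.68 [200.9, 17.7] [ 0.4117 -0.4546  0.026 ] [219 138  88]
   rect [ 0.419  -0.4535] [0.049  0.0357] yaw 1.435 3.006
```

```bash
python3 - <<'E'
from h import *
T=pose(); im=cv2.imread('pics/w12.png')[...,::-1]
for q in((.583,-.367,.03),(.464,-.356,.03)):
  uv=proj('wrist',[q],T)[0]; print(uv.round(), im[int(uv[1]),int(uv[0])])
  rc=bottle(im,uv,T,w=50); print('   rect',np.round(rc[0],4),np.round(rc[1],4),np.radians(rc[2]).round(3))
g=cv2.cvtColor(np.ascontiguousarray(im),cv2.COLOR_RGB2GRAY)
for v in range(0,300,12): print(''.join('#' if x>150 else '+' if x>100 else '.' if x>45 else ' ' for x in g[v,180:480:4]))
E
```

```text
[314. 188.] [56 54 53]
   rect [ 0.5761 -0.3659] [0.0548 0.053 ] 0.583
[311.  66.] [54 53 52]
   rect [ 0.462  -0.3546] [0.0512 0.0513] 0.542
########.+++... ......................................................    .
#########.++... ....................................................  ..  .
########.+++...................................................... .  ++###
###++++###++..................######## .........................  ..++###+#
..........................###.........## ..................... . .++####.##
.........................###...........### .................. ...#++#####+#
...........................##.........###+ ..............  ....  . ++++####
.............................#########..................  ...       ....+++
................................##.................. ..... ..  ...    .   .
....................................................  .. ..   ..... ... . .
................................................      .. .    .  . ........
.............................................   ...... .. .. ..... ........
................................              
[... 241 characters left out ...]
..... ......... 
##.........................##+.........##+...................... .... .....
#+............................#......#+....................................
##.........................................................................
..++..............................................    .....................
................................................        ...................
..++...............................................####.................++.
.+++++++  .........#+....#.++ #.++##..###..+ +#............  +++......+##++
+..+++    .........##.#+####### .+###++###++.+#............   .+++ ...#++##
.+++       ........##+###########+###++###+####...........      .+++.....##
```

```bash
python3 - <<'E'
from h import *
print(go([.578,-.366,-.012],3.725))
E
```

```text
-0.0286 -0.0051 0.6685 0.0003 -0.0001 -0.1112
```

Call:
apply_moves(deltas="-0.0286 -0.0051 0.1 0 0 -0.024 1;-0.0286 -0.0051 0.2 0 0 -0.048 1;-0.0286 -0.0051 0.3 0 0 -0.072 1;-0.0286 -0.0051 0.4 0 0 -0.096 1;-0.0286 -0.0051 0.5 0 0 -0.1112 1;-0.0286 -0.0051 0.6 0 0 -0.1112 1;-0.0286 -0.0051 0.6685 0 0 -0.1112 0.7;-0.0286 -0.0051 0.6685 0 0 -0.1112 0.4")

```text
t: 37.3
tool_pos: [0.576, -0.3637, -0.0124]
tcp_rot: [3.138, -0.001, -2.557]
wrist_force: [-0.8, 1.1, 0.1]
grip_width: 0.71
grip_force: 0.0
```

Call:
apply_moves(deltas="0 0 0 0 0 0 0.3;0 0 0 0 0 0 0.26;0 0 0 0 0 0 0.23;0 0 0 0 0 0 0.21;0 0 0 0 0 0 0.2;0 0 0 0 0 0 0.19;0 0 0 0 0 0 0.18;0 0 0 0 0 0 0.18")

```text
t: 38.1
tool_pos: [0.5783, -0.3659, -0.0103]
tcp_rot: [-3.141, 0.0, -2.558]
wrist_force: [1.5, -0.6, 0.7]
grip_width: 0.589
grip_force: 0.5
```

Call:
apply_moves(deltas="0 0 0 0 0 0 0.175;0 0 0 0 0 0 0.175;0 0 0 0 0 0 0.175")

```text
t: 38.4
tool_pos: [0.5783, -0.3658, -0.0104]
tcp_rot: [3.142, 0.0, -2.558]
wrist_force: [-0.2, -1.5, 1.6]
grip_width: 0.588
grip_force: 0.6
```

Call:
apply_moves(deltas="0 0 0.008 0 0 0 0.2;0 0 0.008 0 0 0 0.2;0 0 0.008 0 0 0 0.175;0 0 0.008 0 0 0 0.175;0 0 0.008 0 0 0 0.175")

```text
t: 38.9
tool_pos: [0.5782, -0.3657, -0.0128]
tcp_rot: [3.141, -0.0, -2.558]
wrist_force: [-0.6, 0.6, -0.6]
grip_width: 0.589
grip_force: 0.2
```

Call:
apply_moves(deltas="0 0 0 0 0 0 0.17;0 0 0 0 0 0 0.17;0 0 0 0 0 0 0.17")

```text
t: 39.2
tool_pos: [0.5783, -0.3658, -0.0128]
tcp_rot: [3.142, -0.0, -2.558]
wrist_force: [-0.4, 0.3, -0.5]
grip_width: 0.589
grip_force: 2.4
```

Call:
apply_moves(deltas="0 0 0 0 0 0 0.165;0 0 0 0 0 0 0.165;0 0 0 0 0 0 0.165")

```text
t: 39.5
tool_pos: [0.5783, -0.3659, -0.0128]
tcp_rot: [-3.142, -0.0, -2.558]
wrist_force: [-0.1, 0.1, -0.1]
grip_width: 0.582
grip_force: 5.8
```

```bash
python3 - <<'E'
from h import *
def M(p,y):
    A=np.eye(4);A[:3,3]=p;A[:3,:3]=R.from_euler('xyz',[np.pi,0,y]).as_matrix();return A
T=pose(); print(go([.49,-.2,.1],3.03)); W1=M([.49,-.2,.1],3.03)
w2=[*P(-.034,-.1075),.09]; print(go(w2,3.03,T=W1)); print(w2, go([*P(-.07,-.1075),.09],3.03,T=W1))
E
```

```text
-0.0594 0.6235 -0.3760 -0.0000 0.0000 0.1107
-0.1477 0.8969 0.0333 -0.0000 0.0000 0.0000
[np.float64(0.5639981810216815), np.float64(0.06247357922223372), 0.09] -0.0277 0.8970 0.0333 -0.0000 0.0000 0.0000
```

Call:
apply_moves(deltas="0 0 0 0 0 0 0.16;0 0 -0.04 0 0 0 0.16;0 0 -0.14 0 0 0 0.16;0 0 -0.26 0 0 0 0.16;0 0.1 -0.376 0 0 0.02 0.16;0 0.22 -0.376 0 0 0.04 0.16;-0.03 0.35 -0.376 0 0 0.06 0.16;-0.0594 0.48 -0.376 0 0 0.08 0.16")

```text
t: 40.3
tool_pos: [0.5131, -0.2349, 0.1011]
tcp_rot: [-3.141, 0.001, -3.066]
wrist_force: [0.5, 0.6, -0.6]
grip_width: 0.583
grip_force: 9.7
```

```bash
python3 - <<'E'
from h import *
s=r.state(); T=pose(); print(T[:3,3],s['tcp_rot'],s['wrist_force'],s['grip_force'],s['grip_width'])
def M(p,y):
    A=np.eye(4);A[:3,3]=p;A[:3,:3]=R.from_euler('xyz',[np.pi,0,y]).as_matrix();return A
print(go([.485,-.1,.1],3.03)); print(go([*P(-.034,-.1075),.09],3.03,T=M([.485,-.1,.1],3.03)))
E
```

```text
[ 0.51314706 -0.23490731  0.10114149] [-3.14102786e+00  1.24504857e-03 -3.06616228e+00] [ 0.49047059  0.64545921 -0.59845667] 9.680209045764059 0.5830383931977792
0.0597 0.4555 0.0035 -0.0001 0.0002 0.0298
-0.2014 0.5675 0.0333 -0.0000 0.0000 0.0000
```

Call:
apply_moves(deltas="0.04 0.12 0 0 0 0.015 0.16;0.0597 0.25 0 0 0 0.0298 0.16;0.0597 0.37 0 0 0 0.0298 0.16;0.0597 0.4555 0 0 0 0.0298 0.16;0.0597 0.4555 0 0 0 0.0298 0.16")

```text
t: 40.8
tool_pos: [0.4847, -0.0986, 0.1011]
tcp_rot: [3.141, 0.001, 3.039]
wrist_force: [1.0, -0.5, -0.9]
grip_width: 0.586
grip_force: 9.7
```

Call:
apply_moves(deltas="0 0.14 0 0 0 0 0.16;0 0.28 0 0 0 0 0.16;-0.03 0.42 0 0 0 0 0.16;-0.1 0.5675 0 0 0 0 0.16;-0.2014 0.5675 0.0333 0 0 0 0.16;-0.2014 0.5675 0.15 0 0 0 0.16;-0.2014 0.5675 0.25 0 0 0 0.16;-0.2014 0.5675 0.31 0 0 0 0.16")

```text
t: 41.6
tool_pos: [0.5624, 0.0612, 0.0053]
tcp_rot: [-3.141, -0.002, 3.035]
wrist_force: [-0.2, 0.3, -1.7]
grip_width: 0.581
grip_force: 9.8
```

```bash
python3 look.py
```

```text
[0.5624 0.0612 0.0053] case [-0.0355 -0.109 ] [-0.2  0.3 -1.7] 0.581256629909652 41.6
{'xy': [480.0, 275.1], 'confidence': 0.84} [0.5817 0.1444 0.03  ] [-0.0255 -0.0241]
```

Call:
apply_moves(deltas="0 0 0.015 0 0 0 0.16;0 0 0.03 0 0 0 0.16;0 0 0.038 0 0 0 0.16;-0.01 0 0.038 0 0 0 0.16;-0.02 0 0.038 0 0 0 0.16;-0.027 0 0.038 0 0 0 0.16;-0.027 0 0.042 0 0 0 0.16;-0.027 0 0.042 0 0 0 0.16")

```text
t: 42.5
tool_pos: [0.571, 0.0609, -0.0057]
tcp_rot: [-3.142, 0.0, 3.036]
wrist_force: [-0.6, -1.1, -0.7]
grip_width: 0.584
grip_force: 9.8
```

Call:
apply_moves(deltas="-0.004 0 0 0 0 0 0.16;-0.006 0 0 0 0 0 0.16;-0.006 0 0 0 0 0 0.16")

```text
t: 42.8
tool_pos: [0.5714, 0.0608, -0.0059]
tcp_rot: [-3.142, -0.002, 3.036]
wrist_force: [-8.5, 0.9, 2.8]
grip_width: 0.58
grip_force: 10.2
```

Call:
apply_moves(deltas="-0.003 0 0 0 0 0 0.16;-0.005 0 0.003 0 0 0 0.16;-0.005 0 0.003 0 0 0 0.16")

```text
t: 43.1
tool_pos: [0.5722, 0.0607, -0.007]
tcp_rot: [-3.141, -0.004, 3.036]
wrist_force: [-11.5, 1.6, 4.2]
grip_width: 0.58
grip_force: 10.3
```

Call:
apply_moves(deltas="0.008 0 0 0 0 0 0.25;0.008 0 0 0 0 0 0.35;0.008 0 0 0 0 0 0.35;0.008 0 -0.04 0 0 0 0.35;0.008 0 -0.15 0 0 0 0.35;0.008 0 -0.28 0 0 0 0.35;0.012 -0.1 -0.3 0 0 0.0015 -0.2;0.012 -0.2 -0.3 0 0 0.0015 -0.8")

```text
t: 43.9
tool_pos: [0.5657, 0.0011, 0.0865]
tcp_rot: [3.141, 0.004, 3.028]
wrist_force: [-0.3, -0.4, -1.0]
grip_width: 0.345
grip_force: 0.0
```

Call:
apply_moves(deltas="0 0 0 0 0 0 -1;0 0 0.08 0 0 0 -1;0 0 0.15 0 0 0 -1;0 0 0.2 0 0 0 -1;0 0 0.23 0 0 0 -1;0 0 0.255 0 0 0 -1;0 0 0.255 0 0 0 -1;0 0 0.255 0 0 0 -1")

```text
t: 44.7
tool_pos: [0.5647, 0.0014, 0.0076]
tcp_rot: [3.142, 0.001, 3.026]
wrist_force: [-0.3, -0.2, -0.6]
grip_width: 0.003
grip_force: 0.0
```

```bash
python3 look.py
```

```text
[0.5647 0.0014 0.0076] case [-0.0265 -0.1681] [-0.3 -0.2 -0.6] 0.0033234654377292867 44.7
{'xy': [589.6, 255.2], 'confidence': 0.66} [0.5822 0.1446 0.03  ] [-0.0251 -0.0238]
```

Call:
apply_moves(deltas="0.003 0.04 0 0 0 0 -1;0.003 0.07 0 0 0 0 -1;0.003 0.09 0 0 0 0 -1;0.003 0.11 0 0 0 0 -1;0.003 0.13 0 0 0 0 -1;0.003 0.15 0 0 0 0 -1;0.003 0.17 0 0 0 0 -1;0.003 0.18 0 0 0 0 -1")

```text
t: 45.6
tool_pos: [0.5697, 0.0556, 0.007]
tcp_rot: [3.142, -0.0, 3.026]
wrist_force: [-0.4, -1.0, 1.0]
grip_width: -0.003
grip_force: 0.7
```

Call:
apply_moves(deltas="0 0.006 0 0 0 0 -1;0 0.012 0 0 0 0 -1;0 0.012 0 0 0 0 -1")

```text
t: 45.9
tool_pos: [0.57, 0.0587, 0.007]
tcp_rot: [3.142, -0.0, 3.026]
wrist_force: [-0.5, 0.2, 0.6]
grip_width: -0.001
grip_force: 0.1
```

```bash
python3 look.py
```

```text
[0.57   0.0587 0.007 ] case [-0.0276 -0.1106] [-0.5  0.2  0.6] -0.0007632481608206421 45.9
{'xy': [483.0, 254.9], 'confidence': 0.93} [0.5795 0.1437 0.03  ] [-0.0276 -0.0251]
```

Call:
apply_moves(deltas="0 0.006 0 0 0 0 -1;0 0.009 0 0 0 0 -1;0 0.009 0 0 0 0 -1")

```text
t: 46.3
tool_pos: [0.5702, 0.0611, 0.0069]
tcp_rot: [-3.141, -0.0, 3.026]
wrist_force: [-1.1, -2.0, 0.9]
grip_width: 0.005
grip_force: 1.3
```

Call:
apply_moves(deltas="0 0.005 0 0 0 0 -1;0 0.005 0 0 0 0 -1;0 0.005 0 0 0 0 -1")

```text
t: 46.6
tool_pos: [0.57, 0.0618, 0.0069]
tcp_rot: [-3.14, -0.001, 3.026]
wrist_force: [-3.2, -8.9, 3.4]
grip_width: -0.0
grip_force: 5.0
```

Call:
apply_moves(deltas="0 0.004 0 0 0 0 -1;0 0.004 0 0 0 0 -1;0 0.004 0 0 0 0 -1")

```text
t: 46.9
tool_pos: [0.5698, 0.0621, 0.0069]
tcp_rot: [-3.138, -0.001, 3.025]
wrist_force: [-6.7, -15.0, 6.4]
grip_width: -0.003
grip_force: 8.4
```

Call:
apply_moves(deltas="0 -0.03 0 0 0 0 -1;0 -0.03 -0.15 0 0 0 -1;0.05 -0.03 -0.3 0 0 0 -1;0.15 -0.08 -0.4 0 0 0 -1;0.25 -0.2 -0.4 0 0 0 -1;0.25 -0.36 -0.4 0 0 0 0;0.25 -0.52 -0.4 0 0 0 1;0.25 -0.66 -0.4 0 0 0 1")

```text
t: 47.7
tool_pos: [0.473, -0.1259, 0.1275]
tcp_rot: [3.141, 0.001, 3.026]
wrist_force: [1.7, -0.4, 0.6]
grip_width: 0.505
grip_force: 0.0
```

Call:
apply_moves(deltas="0 -0.15 -0.1 0 0 0 1;0 -0.3 -0.2 0 0 0 1;0 -0.45 -0.2 0 0 0 1;-0.03 -0.6 -0.2 0 0 0 1;-0.067 -0.75 -0.2 0 0 0 1;-0.067 -0.761 -0.2 0 0 0 1;-0.067 -0.761 -0.2 0 0 0 1")

```text
t: 48.4
tool_pos: [0.4668, -0.3541, 0.1864]
tcp_rot: [3.141, -0.0, 3.024]
wrist_force: [1.4, -0.4, 0.2]
grip_width: 0.999
grip_force: 0.0
```

```bash
python3 see.py w13.png; python3 - <<'E'
from h import *
T=pose(); im=cv2.imread('pics/w13.png')[...,::-1]
uv=proj('wrist',[(.464,-.356,.03)],T)[0]; print(uv)
rc=bottle(im,uv,T,w=60); print('   rect',np.round(rc[0],4),np.round(rc[1],4),np.radians(rc[2]).round(3))
g=cv2.cvtColor(np.ascontiguousarray(im),cv2.COLOR_RGB2GRAY)
for v in range(60,330,12): print(''.join('#' if x>150 else '+' if x>100 else '.' if x>45 else ' ' for x in g[v,180:480:4]))
E
```

```text
[ 0.4668 -0.3541  0.1864] [ 3.141 -0.     3.026]
0.66 [210.1, 132.2] [ 0.4107 -0.4542  0.026 ] [235 162 101]
   rect [ 0.4111 -0.4523] [0.0493 0.0483] yaw 1.447 3.017
0.6 [468.3, 160.6] [ 0.4698 -0.196   0.026 ] [247 225 106]
   rect [ 0.464  -0.2069] [0.0645 0.0515] yaw 0.879 2.45
[312.14758934 173.18338343]
   rect [ 0.4611 -0.3555] [0.0536 0.052 ] 0.552
.................................................................. ...... .
............................................................   .... . . .. 
......................................................... ..  . ...   .. ..
....................................................... ....  . .  . ..  ..
..++++++++++...  ..................................  . .  ..       . . .   
.+######+.##+... ............................... .  ..  .. ..  .   .    .. 
.##########.++..  ...........................      . .    .     .  ++++###.
.+########++++..  ..............+##+.           .  .    .  ...  .+++#######
..+++#+####++...............+#########+          .. . . . . . .+++###++####
..........................###         ##+  ... .  ... .  
[... 306 characters left out ...]
................
#..........................................................................
##.........................................................................
+.+........................................................................
.+...+++  .................................................  +++...........
...+++    .................................................    +++ ........
.+++.     ................................................      .+++.......
++.        ...............................................        .+++.....
+.        .....................................       .....   .     +++....
 ..     ........................................  .#+ .......      .. .....
```

```bash
python3 - <<'E'
from h import *
print(go([.4632,-.3555,-.013],3.694))
E
```

```text
0.0117 -0.0120 0.6667 0.0001 0.0000 -0.1062
```

Call:
apply_moves(deltas="0.0117 -0.012 0.1 0 0 -0.024 1;0.0117 -0.012 0.2 0 0 -0.048 1;0.0117 -0.012 0.3 0 0 -0.072 1;0.0117 -0.012 0.4 0 0 -0.096 1;0.0117 -0.012 0.5 0 0 -0.1062 1;0.0117 -0.012 0.6 0 0 -0.1062 1;0.0117 -0.012 0.672 0 0 -0.1062 0.7;0.0117 -0.012 0.672 0 0 -0.1062 0.4")

```text
t: 49.3
tool_pos: [0.4618, -0.3538, -0.0167]
tcp_rot: [3.138, -0.001, -2.588]
wrist_force: [0.5, 0.6, 0.4]
grip_width: 0.71
grip_force: 0.0
```

Call:
apply_moves(deltas="0 0 0 0 0 0 0.3;0 0 0 0 0 0 0.26;0 0 0 0 0 0 0.23;0 0 0 0 0 0 0.21;0 0 0 0 0 0 0.2;0 0 0 0 0 0 0.19;0 0 0 0 0 0 0.18;0 0 0 0 0 0 0.18")

```text
t: 50.1
tool_pos: [0.4631, -0.3564, -0.0146]
tcp_rot: [3.141, -0.0, -2.59]
wrist_force: [-0.4, -0.2, -0.1]
grip_width: 0.592
grip_force: 0.0
```

Call:
apply_moves(deltas="0 0 0 0 0 0 0.173;0 0 0 0 0 0 0.173;0 0 0 0 0 0 0.173")

```text
t: 50.4
tool_pos: [0.4631, -0.3564, -0.0146]
tcp_rot: [-3.142, -0.0, -2.59]
wrist_force: [1.2, -0.7, 0.1]
grip_width: 0.592
grip_force: 1.9
```

Call:
apply_moves(deltas="0 0 0 0 0 0 0.167;0 0 0 0 0 0 0.167;0 0 0 0 0 0 0.163;0 0 0 0 0 0 0.163")

```text
t: 50.8
tool_pos: [0.4632, -0.3564, -0.0145]
tcp_rot: [-3.141, -0.0, -2.59]
wrist_force: [-0.6, -0.3, 3.5]
grip_width: 0.582
grip_force: 8.7
```

```bash
python3 - <<'E'
from h import *
def M(p,y):
    A=np.eye(4);A[:3,3]=p;A[:3,:3]=R.from_euler('xyz',[np.pi,0,y]).as_matrix();return A
print(go([.463,-.356,.1]),'|',go([.475,-.15,.1],3.03)); W=M([.475,-.15,.1],3.03)
print(go([*P(-.034,-.159),.1],3.03,T=W),P(-.034,-.159))
E
```

```text
-0.0002 0.0014 -0.3817 0.0000 0.0000 0.0000 | -0.3943 0.5651 -0.3818 -0.0000 0.0000 0.1056
-0.2159 0.5652 0.0000 -0.0000 0.0000 0.0000 [0.55824223 0.01129625]
```

Call:
apply_moves(deltas="0 0 -0.04 0 0 0 0.163;0 0 -0.14 0 0 0 0.163;0 0 -0.26 0 0 0 0.163;-0.07 0.1 -0.3818 0 0 0.02 0.163;-0.16 0.22 -0.3818 0 0 0.042 0.163;-0.25 0.35 -0.3818 0 0 0.064 0.163;-0.33 0.46 -0.3818 0 0 0.086 0.163;-0.3943 0.5651 -0.3818 0 0 0.1056 0.163")

```text
t: 51.6
tool_pos: [0.475, -0.148, 0.1008]
tcp_rot: [3.141, 0.001, 3.025]
wrist_force: [0.8, -0.5, -0.6]
grip_width: 0.585
grip_force: 8.7
```

Call:
apply_moves(deltas="0 0.14 0 0 0 0 0.163;0 0.28 0 0 0 0 0.163;-0.03 0.42 0 0 0 0 0.163;-0.1 0.5652 0 0 0 0 0.163;-0.2159 0.5652 0.0333 0 0 0 0.163;-0.2159 0.5652 0.15 0 0 0 0.163;-0.2159 0.5652 0.25 0 0 0 0.163;-0.2159 0.5652 0.31 0 0 0 0.163")

```text
t: 52.4
tool_pos: [0.5572, 0.0116, 0.0053]
tcp_rot: [-3.141, -0.002, 3.03]
wrist_force: [-0.2, 0.3, -1.4]
grip_width: 0.587
grip_force: 8.7
```

```bash
python3 look.py; python3 -c "
from h import *
print(r.state()['grip_force'],r.state()['tcp_rot'])"
```

```text
[0.5572 0.0116 0.0053] case [-0.035  -0.1589] [-0.2  0.3 -1.4] 0.5865573393982344 52.4
{'xy': [571.3, 273.6], 'confidence': 0.96} [0.5825 0.1442 0.03  ] [-0.0248 -0.0242]
8.738738061510958 [-3.14117618 -0.00397134  3.03018239]
```

Call:
apply_moves(deltas="0 0 0.02 0 0 0 0.163;0 0 0.035 0 0 0 0.163;0 0 0.045 0 0 0 0.163;-0.01 0 0.045 0 0 0 0.163;-0.02 0 0.045 0 0 0 0.163;-0.026 0 0.045 0 0 0 0.163;-0.026 0 0.048 0 0 0 0.163;-0.026 0 0.048 0 0 0 0.163")

```text
t: 53.3
tool_pos: [0.566, 0.0105, -0.0075]
tcp_rot: [-3.142, -0.0, 3.03]
wrist_force: [-0.8, 0.9, -0.3]
grip_width: 0.583
grip_force: 8.7
```

Call:
apply_moves(deltas="-0.004 0 0 0 0 0 0.163;-0.006 0 0 0 0 0 0.163;-0.006 0 0 0 0 0 0.163")

```text
t: 53.6
tool_pos: [0.5668, 0.0104, -0.0077]
tcp_rot: [-3.142, -0.002, 3.03]
wrist_force: [-6.2, 1.1, 1.8]
grip_width: 0.582
grip_force: 9.2
```

Call:
apply_moves(deltas="0.002 0 0.003 0 0 0 0.163;0.002 0 0.007 0 0 0 0.163;0.002 0 0.007 0 0 0 0.163;0.001 0 0.009 0 0 0 0.163;0.001 0 0.009 0 0 0 0.163")

```text
t: 54.1
tool_pos: [0.5668, 0.0103, -0.0103]
tcp_rot: [-3.142, -0.001, 3.03]
wrist_force: [-6.6, 0.7, 3.0]
grip_width: 0.583
grip_force: 9.2
```

Call:
apply_moves(deltas="0.008 0 0 0 0 0 0.25;0.008 0 0 0 0 0 0.35;0.008 0 0 0 0 0 0.35;0.008 0 -0.04 0 0 0 0.35;0.008 0 -0.15 0 0 0 0.35;0.008 0 -0.28 0 0 0 0.35;0.012 -0.1 -0.3 0 0 0 -0.2;0.012 -0.2 -0.3 0 0 0 -0.8")

```text
t: 54.9
tool_pos: [0.5587, -0.0493, 0.0828]
tcp_rot: [3.142, 0.004, 3.032]
wrist_force: [0.1, -0.1, -0.9]
grip_width: 0.344
grip_force: 0.0
```

Call:
apply_moves(deltas="0 0 0 0 0 0 -1;0 0 0.08 0 0 0 -1;0 0 0.15 0 0 0 -1;0 0 0.2 0 0 0 -1;0 0 0.23 0 0 0 -1;0 0 0.247 0 0 0 -1;0 0 0.247 0 0 0 -1;0 0 0.247 0 0 0 -1")

```text
t: 55.7
tool_pos: [0.5577, -0.0489, 0.0065]
tcp_rot: [3.142, 0.001, 3.03]
wrist_force: [-0.3, 0.8, 0.2]
grip_width: -0.001
grip_force: 0.0
```

```bash
python3 look.py
```

```text
[ 0.5577 -0.0489  0.0065] case [-0.0278 -0.2189] [-0.3  0.8  0.2] -0.0008989196350412546 55.7
```

Call:
apply_moves(deltas="0 0.04 0 0 0 0 -1;0 0.07 0 0 0 0 -1;0 0.09 0 0 0 0 -1;0 0.11 0 0 0 0 -1;0 0.13 0 0 0 0 -1;0 0.15 0 0 0 0 -1;0 0.17 0 0 0 0 -1;0 0.185 0 0 0 0 -1")

```text
t: 56.6
tool_pos: [0.5635, 0.0067, 0.0058]
tcp_rot: [-3.142, 0.0, 3.03]
wrist_force: [0.1, -1.2, 1.6]
grip_width: 0.001
grip_force: 1.0
```

Call:
apply_moves(deltas="0 0.005 0 0 0 0 -1;0 0.01 0 0 0 0 -1;0 0.01 0 0 0 0 -1")

```text
t: 56.9
tool_pos: [0.5637, 0.0093, 0.0058]
tcp_rot: [3.141, -0.0, 3.03]
wrist_force: [0.3, 0.8, 1.0]
grip_width: 0.003
grip_force: 0.4
```

Call:
apply_moves(deltas="0 0.003 0 0 0 0 -1;0 0.006 0 0 0 0 -1;0 0.006 0 0 0 0 -1")

```text
t: 57.2
tool_pos: [0.564, 0.0107, 0.0059]
tcp_rot: [-3.141, 0.0, 3.03]
wrist_force: [0.5, -4.2, 2.7]
grip_width: 0.001
grip_force: 2.4
```

Call:
apply_moves(deltas="0 0.004 0 0 0 0 -1;0 0.004 0 0 0 0 -1;0 0.004 0 0 0 0 -1")

```text
t: 57.5
tool_pos: [0.5644, 0.0113, 0.0061]
tcp_rot: [-3.14, 0.001, 3.029]
wrist_force: [-0.9, -8.7, 6.4]
grip_width: -0.0
grip_force: 5.2
```

Call:
apply_moves(deltas="0 -0.03 0 0 0 0 -1;0 -0.03 -0.15 0 0 0 -1;0.05 -0.03 -0.3 0 0 0 -1;0.15 -0.03 -0.42 0 0 0 -1;0.25 -0.03 -0.5 0 0 0 -1;0.25 0.08 -0.6 0 0 0 -1;0.25 0.19 -0.6 0 0 0 -1;0.25 0.19 -0.6 0 0 0 -1")

```text
t: 58.3
tool_pos: [0.4963, 0.0799, 0.1864]
tcp_rot: [3.14, 0.001, 3.033]
wrist_force: [-0.6, -0.7, 0.6]
grip_width: 0.0
grip_force: 0.0
```

```bash
python3 - <<'E'
from h import *
T=pose(); w=shot('wrist','w14.png'); t=r.camera('top'); s=r.camera('scene')
print(T[:3,3],r.state()['wrist_force'],r.state()['t'])
for c in('wrist','top','scene'):
  for d in r.tip_of(c,'ink_1_center'): p=ray(c,d['xy'],.03,T); print(c,d['confidence'],p.round(4),np.round(cc(p),4))
for c in('top','scene'):
  for d in r.tip_of(c,'lid_handle')[:1]: p=ray(c,d['xy'],.195); print(c,d,p,cc(p))
cv2.imwrite('pics/fin.png',np.vstack([cv2.resize(np.ascontiguousarray(w[...,::-1]),(480,300)),cv2.resize(np.ascontiguousarray(s[100:290,200:480,::-1]),(430,290)).__getitem__(slice(None)) if 0 else cv2.resize(np.ascontiguousarray(s[100:275,200:480,::-1]),(480,300))]))
E
```

```text
[0.49626308 0.0799072  0.18639875] [0.59026198 0.27262914 0.38115594] 58.45
wrist 0.9 [0.5791 0.1421 0.03  ] [-0.0279 -0.0267]
wrist 0.71 [ 0.4669 -0.1997  0.03  ] [-0.1012 -0.3788]
top 0.79 [ 0.4712 -0.2007  0.03  ] [-0.0968 -0.3794]
top 0.78 [ 0.4061 -0.4568  0.03  ] [-0.1329 -0.6411]
scene 0.81 [ 0.4693 -0.1972  0.03  ] [-0.0991 -0.3761]
scene 0.76 [0.5771 0.1222 0.03  ] [-0.0277 -0.0467]
scene 0.63 [ 0.4116 -0.4581  0.03  ] [-0.1272 -0.6418]
top {'xy': [276.1, 147.5], 'confidence': 0.56} [0.68039303 0.01483031 0.195     ] (np.float64(0.08699047575467356), np.float64(-0.1418357760077845))
scene {'xy': [335.2, 140.6], 'confidence': 0.6} [ 0.66579062 -0.00552919  0.195     ] (np.float64(0.07475506293485952), np.float64(-0.16369977330858518))
```

View pics/fin.png

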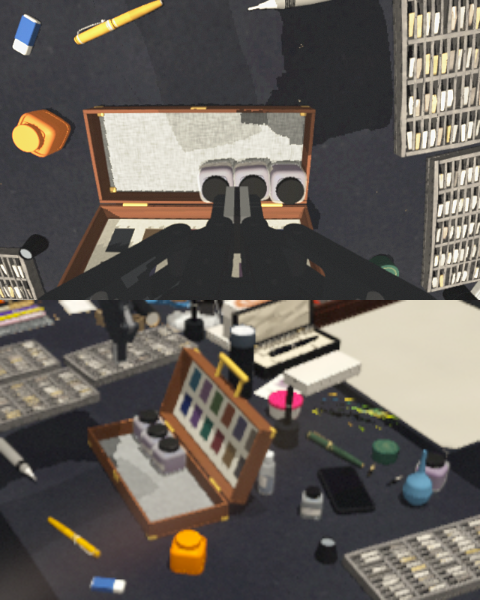

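The three grey bottles stand square in a tight row in the far left corner, the lid leans back at about 110°, and the arm is clear. I'm handing in.

```bash
python3 -c "
from bench import r
print(r.hand_in())"
```

```text
the job is handed in; nothing more can be done
None
```

I handed the job in at about 58 s, and it returned no verdict. The lid leans back at about 110°, and the three grey bottles stand in one tight row from the far left corner. The bystanders were not touched. The highest finger force I read was 19.9 N, for a moment on the first bottle, against the 20 N limit.

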